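# Gauge the brass key and weigh out its nuts

## Robot

A 6-joint arm with a two-finger parallel gripper is mounted at the origin on the work surface. World frame = base frame: x ahead of the robot, y to its left, z up, the work surface at z = 0. Lengths are in m, angles in rad, forces in N, time in s.
With the tool pointing down it reaches from about 0.35 to 0.975 m from the base axis. Payload 4.9 kg.
Tool frame: the origin (TCP) lies midway between the tips of the shut fingers; the grasp point (between the pads) lies 19 mm behind it; z points along the fingers, y is the line along which they close (so a half turn about z gives the same grasp; the last joint's range is limited). The gripper opens to 85 mm and grips with 20 to 120 N. Pads are 22 mm wide; open, the fingers measure 114 mm over their backs; the gripper's body (76 mm by 85 mm) begins 54 mm behind the grasp point. The pads swing forward as they close: fully open they stand 13 mm farther back than shut.
Start: joints at [1.151, 0.053, 1.613, -0, 1.476, -0.119], TCP at [0.185, 0.597, 0.231] pointing down, gripper open.
Joint ranges: [-3.01, 3.01], [-1.01, 2.22], [0.06, 2.58], [-1.02, 4.17], [0.09, 2.62], [-3.14, 3.14]. Speed limits (rad/s): [2.57, 2.57, 3.14, 3.14, 3.14, 3.14].

## Interface

Orientations are given as a rotation vector (axis times angle).
In Python, from station import ctrl gives the robot as it stands.
- The arm moves only by the tool carry_out, never from a script. Its argument "moves" is a list of rows, each an object of numbers: "x", "y", "z": the shift along the tool's x, y, z in units of 25 mm (1.0 is 25 mm); "turn": the turn about the tool's z in rad. In form: [{"x": .., "y": .., "z": .., "turn": ..}, ...]. A call has exactly 8 rows; each row shifts and turns the commanded pose from where the row before left it, along the tool's axes as they then stand; what a row does not reach is not made up. A row lasts 1/10 s, in which the tool goes at most 50 mm and 8.59 degrees, less where a joint would pass 70% of its speed; a pose out of reach is approached as far as the arm can. A call is refused whole if a number of a shift passes 1 or a number of a turn 0.15, either way. A call with a gripper value outside its range is refused whole. "grip" is the finger opening in mm, from 0 to 85.4, set as the call begins (left out, the last holds). The fingers move at their own pace and stop on an object; "newtons" is the grip in N (left out, the last holds). Time passes only in rows, so rows that do not move let the fingers close, or fill a call up. It gives the time, the measured TCP pose, the force, the opening and the grip force at its end, in the units of the state.
- ctrl.get_obs(): the state, without advancing time (a new reading comes with each control period).
- ctrl.get_image(name): name is "scene" or "top" or "wrist"; returns the picture (400x640x3 uint8, red, green, blue); there is no depth.
- ctrl.calibration(name): a dict with "fx", "fy", "cx", "cy" (pixels), "R" (3x3) and "t" (3): a world point X has camera coordinates R X + t; the wrist camera has in their place "T_tool_cam" (4x4, takes a point from camera to tool coordinates, whose origin is the TCP and whose axes are the flange's). Camera axes: x right, y down, z forward; pixel columns grow to the right and rows downward; lengths in m; the calibration is good to about 2 mm. A picture is of the moment at which its call begins: read the wrist's pose just before it. calibration takes no time and is no camera call.
- ctrl.finish_job(): hands the job in; it is judged then, once.
Trained networks look in the newest picture that a camera, given by its name, has taken for a name from the list of things; names that differ only in an ending like _2 or _b are one class to them, and where a whole thing is asked for, a point or a joint stands for the part that bears it (a point fixed in the world has none). Each returns a list of dicts, best first, with "confidence" (0 to 1); they miss things now and then, are a little off and sometimes report something else, mostly with a low value. They report only what shows in the picture. A call takes as long as a camera call.
- ctrl.look_for(camera, query): "rect" ([left, top, width, height] in pixels, round what is visible of it).
- ctrl.mark_of(camera, query): "pixel" ([column, row] in pixels: a listed point, or the origin of a listed thing).
The state is a dict: "t": time; "q": joint angles; "dq": joint speeds; "effort": joint torques, N m; "tool_pos": TCP position; "tool_rot": TCP orientation; "contact_force": force on the tool from outside, world axes, zero at the start; "wrist_torque": the same for the moment, N m; "opening": finger opening in m; "grip_force": force on a finger pad.
Only numpy, scipy, OpenCV 4.12 (cv2) and the standard library are available. Lean on these libraries where they do the work, as an engineer would, in place of code of your own. Each camera call takes 0.05 s, during which the arm holds its last target. There are 200 camera calls.

## Task

Make up one fixing kit for the chair: open the sliding gauge, lay the brass key lengthwise on its bed between anvil and jaw, slide the jaw shut until it bears firmly on the key's ends, then open the gauge fully again. Lay the checked key in the scale pan and keep adding hex nuts until the red pointer comes to rest within the green band, no further. Leave the key and those nuts in the pan and the spare nuts on the bench, and do not disturb the glue bottle, the offcut or the chuck key.

Things in the scene. Friction and masses are not known exactly. Their poses are not given: they have to be found in the camera images.
- pan (a joint): how far the pan of the spring scale has sunk, m: 0 empty and unloaded, grows as it sinks straight down, stop at 0.055. Spring about 90 N/m, damped, so it comes to rest within a second of a load being set on it. The green band on the upright white strip at the pan's +x end is reached by the red pointer when this reads 0.034 (pointer at the band's upper edge) to 0.045 (pointer at its lower edge)
- pan_floor (a point): centre of the upper face of the floor of the aluminium scale pan, 85 mm above the bench when unloaded; sinks with the pan. The pan is an open rectangular tray, inside 210 mm along its own x and 120 mm along its own y, rim 10 mm high and 3 mm thick; z up. The white strip (60 mm wide, top 98 mm above the bench) and pointer stand just beyond its +x end
- scale: the fixed grey base of the scale under the pan, 200 x 110 x 20 mm; origin on the bench under the pan's centre, axes as the pan's
- gauge_bed (a point): a point on top of the steel bed of the sliding gauge (bed 34 mm wide, 200 mm long, top 12 mm above the bench), in the middle of its width and right at the foot of the face of the fixed anvil (dark steel block at the end of the bed, 34 mm wide, 20 mm along the bed, its top 22 mm above the bed). Its y axis runs along the bed from the anvil towards the sliding jaw, z up
- jaw (a joint): gap between the anvil face and the face of the sliding jaw, m: 0 shut, 0.11 fully open at its stop. The jaw has a steel face plate 34 mm wide and 18 mm high, rubs with about 1.5 N and stays where it is left
- jaw_tab (a point): centre of the top of the red grip tab on the sliding jaw, 56.5 mm above the bench. The tab is 12 mm thick along the gauge's y, 26 mm wide across it, and stands 26 mm above the jaw's black shoulder (20 mm along y, shoulder top 30.5 mm above the bench). It lies 16 mm behind the jaw face; its y axis points in the opening direction
- key: loose brass joining key, a bar 60 mm long (its x), 16 mm wide (y), 14 mm high (z), with two dark dots on top, about 80 to 145 g; origin at the centre of its underside
- glue: bystander: white glue bottle 56 mm across, 150 mm tall; origin at the centre of its foot
- offcut: bystander: pale wood offcut 50 x 130 x 25 mm; origin at the centre of its underside
- chuckkey: bystander: steel drill chuck key, a T about 80 mm by 40 mm; origin on the bench under the middle of its cross bar
- nut0: loose steel hex nut, 30 mm across flats, 34.6 mm across corners, 18 mm high (z), about 54 to 74 g; origin at the centre of its underside; its corners lie along its x axis and every 60 degrees, its flats face 30 degrees from x and every 60 degrees (one pair faces its y axis); starts on the black rubber mat (210 mm square, 2 mm thick). May be absent in a run
- nut1: loose steel hex nut, 30 mm across flats, 34.6 mm across corners, 18 mm high (z), about 54 to 74 g; origin at the centre of its underside; its corners lie along its x axis and every 60 degrees, its flats face 30 degrees from x and every 60 degrees (one pair faces its y axis); starts on the black rubber mat (210 mm square, 2 mm thick). May be absent in a run
- nut2: loose steel hex nut, 30 mm across flats, 34.6 mm across corners, 18 mm high (z), about 54 to 74 g; origin at the centre of its underside; its corners lie along its x axis and every 60 degrees, its flats face 30 degrees from x and every 60 degrees (one pair faces its y axis); starts on the black rubber mat (210 mm square, 2 mm thick). May be absent in a run
- nut3: loose steel hex nut, 30 mm across flats, 34.6 mm across corners, 18 mm high (z), about 54 to 74 g; origin at the centre of its underside; its corners lie along its x axis and every 60 degrees, its flats face 30 degrees from x and every 60 degrees (one pair faces its y axis); starts on the black rubber mat (210 mm square, 2 mm thick). May be absent in a run
- nut4: loose steel hex nut, 30 mm across flats, 34.6 mm across corners, 18 mm high (z), about 54 to 74 g; origin at the centre of its underside; its corners lie along its x axis and every 60 degrees, its flats face 30 degrees from x and every 60 degrees (one pair faces its y axis); starts on the black rubber mat (210 mm square, 2 mm thick). May be absent in a run
- nut5: loose steel hex nut, 30 mm across flats, 34.6 mm across corners, 18 mm high (z), about 54 to 74 g; origin at the centre of its underside; its corners lie along its x axis and every 60 degrees, its flats face 30 degrees from x and every 60 degrees (one pair faces its y axis); starts on the black rubber mat (210 mm square, 2 mm thick). May be absent in a run
- nut6: loose steel hex nut, 30 mm across flats, 34.6 mm across corners, 18 mm high (z), about 54 to 74 g; origin at the centre of its underside; its corners lie along its x axis and every 60 degrees, its flats face 30 degrees from x and every 60 degrees (one pair faces its y axis); starts on the black rubber mat (210 mm square, 2 mm thick). May be absent in a run

How it is judged:
On the way, in this order (a step that is already met when the one before it is completed fails the run):
1. the gauge is shut on the key: jaw face and anvil each press on it with more than 2 N (contact force between each of jaw, gauge_c1 and key above 2 N and value of joint jaw between 0.055 and 0.066 m), for 0.2 s.
2. the checked key lies released in the scale pan (x of key in the frame of pan_floor between -0.105 and 0.105 m and y of key in the frame of pan_floor between -0.06 and 0.06 m and z of key in the frame of pan_floor between -0.005 and 0.05 m and contact force between the fingers and key below 0.1 N and linear speed of key below 0.05 m/s), for 0.2 s.
At the end, for the whole second after the job is handed in: The key lies in the scale pan; the pan is at rest, sunk 34 to 45 mm so that the pointer stands within the green band; the gauge jaw is open to more than 100 mm; all nuts are at rest, none fallen off the bench (x of key in the frame of pan_floor between -0.105 and 0.105 m and y of key in the frame of pan_floor between -0.06 and 0.06 m and z of key in the frame of pan_floor between -0.005 and 0.05 m and value of joint pan between 0.034 and 0.045 m and velocity of joint pan between -0.01 and 0.01 m/s and value of joint jaw above 0.1 m and linear speed of each of key, nut0, nut1, nut2, nut3, nut4, nut5, nut6 below 0.02 m/s and height (world z) of each of nut0, nut1, nut2, nut3, nut4, nut5, nut6 above -0.01 m); the robot touches nothing.
It fails at once if a bystander (glue bottle, offcut, chuck key) is moved by more than 30 mm or the bottle is tipped (distance of any of glue, offcut, chuckkey from where it was at the start of the episode above 0.03 m or angle between glue's own z axis and vertical above 0.5 rad).
Of nut0, nut1, nut2, nut3, nut4, nut5, nut6 only 5 to 7 are there at a start; the rules pass over those that are not, and their reading is None.
At some moment in a run one of key, nut0, nut1, nut2, nut3, nut4, nut5, nut6 may be knocked a few centimetres aside while the robot is not near it.
Once in a run the grip may slacken for a moment while it holds something.
It also fails if it takes over 210 s, if anything falls off the work surface, if the arm or the gripper's body presses on something with over 40 N, if the wrist force passes 120 N, or if a joint passes its speed limit or range.

## Working session

There is one attempt and no reset: what is moved stays moved. The work goes in short steps, Python scripts to look and compute and a tool call to move; the robot and the scene stay as the last step left them, time stands still between calls to the robot, and variables do not carry over. Pictures are saved under pics/ and viewed, at most 16 in all, crops included, and the job is handed in when it is done.

Besides the shell and the picture viewer there is one more tool, called after "Emit:" as a command line: name --argument value ..., lists and objects as JSON in quotes. carry_out: Moves the arm, as the interface text tells. Its arguments: {"type":"object","properties":{"moves":{"type":"array"},"grip":{"type":"number"},"newtons":{"type":"number"}},"required":["moves"]}

```bash
ls; mkdir -p pics; python3 - <<'E'
from station import ctrl
import cv2
o=ctrl.get_obs();print({k:o[k] for k in('t','tool_pos','tool_rot','opening')})
for n in('top','scene'):
    cv2.imwrite(f'pics/{n}0.png',ctrl.get_image(n)[:,:,::-1])
    c=ctrl.calibration(n);print(n,c)
print(ctrl.calibration('wrist'))
for q in('pan_floor','gauge_bed','jaw_tab','key','glue','offcut','chuckkey','nut0'):
    print(q,[(round(d['confidence'],2),[round(v) for v in d['pixel']]) for d in ctrl.mark_of('top',q)])
E
```

```text
pics
{'t': 0.0, 'tool_pos': array([0.1848919 , 0.59638455, 0.23009029]), 'tool_rot': array([-4.70573950e-01, -3.10560500e+00,  3.01066924e-03]), 'opening': 0.08572789922432278}
top {'fx': 489.73462885056625, 'fy': 489.73462885056625, 'cx': 322.3320490532817, 'cy': 191.6103651839975, 'R': array([[ 0.01956919, -0.99961856,  0.01948802],
       [-0.99865994, -0.02047702, -0.0475291 ],
       [ 0.04791003, -0.0185318 , -0.99867973]]), 't': array([-0.01677627,  0.61061756,  1.24780644])}
scene {'fx': 366.0034429204703, 'fy': 366.0034429204703, 'cx': 322.60631473368096, 'cy': 195.00000989138957, 'R': array([[ 0.76293533,  0.64641936,  0.0084673 ],
       [ 0.40872116, -0.47216187, -0.78103148],
       [-0.50087594,  0.59933728, -0.62443424]]), 't': array([-0.48607698, -0.18219193,  1.14166281])}
{'fx': 295.4747161069991, 'fy': 295.4747161069991, 'cx': 322.0938380627982, 'cy': 193.92409888957275, 'T_tool_cam': array([[ 5.22821244e-04, -9.62074852e-01, -2.72785091e-01,
         6.86416042e-02],
       [ 9.99999543e-01,  7.21234516e-04, -6.27089201e-04,
         1.15201300e-04],
       [ 8.00048774e-04, -2.72784639e-01,  9.62074790e-01,
        -1.43927081e-01],
       [ 0.00000000e+00,  0.00000000e+00,  0.00000000e+00,
         1.00000000e+00]])}
pan_floor [(0.79, [210, 224])]
gauge_bed [(0.62, [350, 252]), (0.62, [446, 198])]
jaw_tab [(0.57, [324, 250]), (0.41, [450, 223])]
key [(0.5, [333, 183]), (0.45, [349, 253])]
glue [(0.69, [274, 129])]
offcut [(0.9, [325, 129])]
chuckkey [(0.73, [385, 137]), (0.53, [219, 225]), (0.48, [323, 127])]
nut0 [(0.69, [404, 228]), (0.66, [426, 212]), (0.65, [407, 203]), (0.58, [449, 225]), (0.57, [428, 189]), (0.55, [432, 240]), (0.53, [446, 198])]
```

View pics/top0.png

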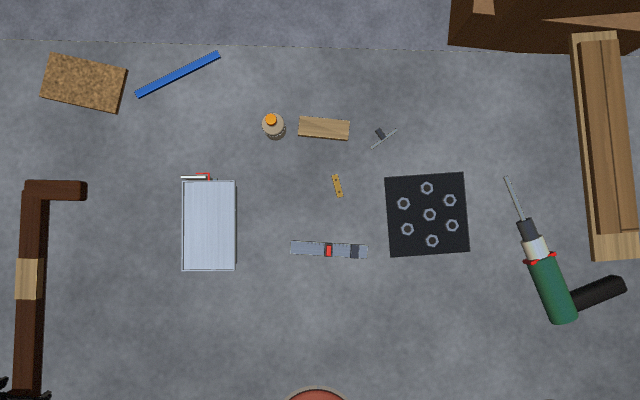

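View pics/scene0.png

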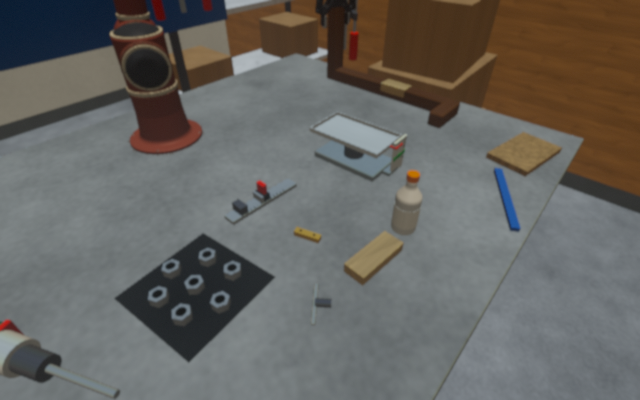

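The top view shows the pan around (210,225) with its strip at +x (195,178), and the gauge bed spanning columns 290–368. The gauge has its anvil at (355,251) and red tab at (328,250). The key is at (337,185), and seven nuts lie on the mat around (428,213). The scene view agrees.

```bash
cat > h.py <<'E'
from station import ctrl
import numpy as np, cv2
from scipy.spatial.transform import Rotation as Ro
def cam(n):
    c=ctrl.calibration(n)
    if n!='wrist':
        R=np.array(c['R']);return c,R.T,-R.T@np.array(c['t'])
    o=ctrl.get_obs();T=np.eye(4);T[:3,:3]=Ro.from_rotvec(o['tool_rot']).as_matrix();T[:3,3]=o['tool_pos']
    W=T@np.array(c['T_tool_cam']);return c,W[:3,:3],W[:3,3]
def w(C,px,z):
    c,R,p=C
    d=R@np.array([(px[0]-c['cx'])/c['fx'],(px[1]-c['cy'])/c['fy'],1]);return p+d*(z-p[2])/d[2]
def px(C,X):
    c,R,p=C;v=R.T@(np.array(X)-p);return np.array([c['cx']+c['fx']*v[0]/v[2],c['cy']+c['fy']*v[1]/v[2]])
def state():
    o=ctrl.get_obs();R=Ro.from_rotvec(o['tool_rot']).as_matrix();return o,R
def yaw(): # direction of closing axis, deg in world
    o,R=state();return np.degrees(np.arctan2(R[1,1],R[0,1]))
def plan(X,ydeg=None,period=180):
    """units along tool axes after the turn; ydeg = wanted world direction of closing axis"""
    o,R=state();t=0
    if ydeg is not None:
        d=(ydeg-yaw()+period/2)%period-period/2;t=-np.radians(d) # tool z down
    R2=R@Ro.from_rotvec([0,0,t]).as_matrix()
    s=R2.T@(np.array(X)-o['tool_pos'])/.025
    print('plan',np.round(X,4),'turn',round(t,3),'shift',np.round(s,2),'q6',round(o['q'][5],2),'t',round(o['t'],1))
def pic(n,f=None):
    C=cam(n);im=ctrl.get_image(n)[:,:,::-1].copy()
    if f:cv2.imwrite('pics/'+f,im)
    return C,im
E
python3 - <<'E'
from h import *
C=cam('top');print(C[2])
for n,p,z in(('pan',(210,225),.085),('bed/anvil foot',(349.5,251),.012),('tab',(328,250),.0565),('bedL',(290,248),.012),('bedR',(368,251),.012),('key',(337,185),.014),('glue',(271,120),.15),('glueN',(274,129),0),('off',(325,129),0),('ck',(385,137),0))+tuple(('nut',p,.002) for p in((404,228),(426,212),(407,203),(449,225),(428,189),(432,240),(446,198))):
    print(n,np.round(w(C,p,z),3))
im=cv2.imread('pics/top0.png');h=cv2.cvtColor(im,cv2.COLOR_BGR2HSV)
m=cv2.inRange(h,(15,110,90),(32,255,255));m[:160]=0;m[210:]=0;m[:,:315]=0;m[:,360:]=0
P=np.argwhere(m)[:,::-1].astype(float);X=np.array([w(C,p,.014)[:2] for p in P]);c=X.mean(0);u,s,v=np.linalg.svd(X-c)
print('key',len(P),c,np.degrees(np.arctan2(v[0][1],v[0][0])))
plan([.40,-.02,.2],90)
E
```

```text
[0.55034514 0.01885786 1.27550804]
pan [0.521 0.267 0.085]
bed/anvil foot [ 0.46  -0.077  0.012]
tab [ 0.464 -0.021  0.056]
bedL [0.464 0.076 0.012]
bedR [ 0.46  -0.125  0.012]
key [ 0.629 -0.042  0.014]
glue [0.768 0.12  0.15 ]
glueN [0.773 0.125 0.   ]
off [ 0.776 -0.009  0.   ]
ck [ 0.759 -0.167  0.   ]
nut [ 0.521 -0.219  0.002]
nut [ 0.564 -0.276  0.002]
nut [ 0.586 -0.226  0.002]
nut [ 0.531 -0.337  0.002]
nut [ 0.624 -0.281  0.002]
nut [ 0.491 -0.293  0.002]
nut [ 0.601 -0.328  0.002]
key 126 [ 0.62774933 -0.04200869] -163.90037411918297
plan [ 0.4  -0.02  0.2 ] turn -0.301 shift [ -8.59 -24.68   1.25] q6 -0.12 t 0.5
```

Emit:
carry_out --moves '[{"turn": -0.15},{"turn": -0.15},{"x": -0.4,"y": -0.9},{"x": -0.4,"y": -0.9},{"x": -0.4,"y": -0.9},{"x": -0.4,"y": -0.9},{"x": -0.4,"y": -0.9},{"x": -0.4,"y": -0.9}]'

```text
validation failed for argument at $.mo...
```

Emit:
carry_out --moves '[{"x": -0.4,"y": -0.9},{"x": -0.4,"y": -0.9},{"x": -0.4,"y": -0.9},{"x": -0.4,"y": -0.9},{"x": -0.4,"y": -0.9},{"x": -0.4,"y": -0.9},{"x": -0.4,"y": -0.9},{"x": -0.4,"y": -0.9}]'

```text
validation failed for argument at $.mo...
```

Emit:
carry_out --moves '[{"x": -0.4,"y": -0.9},{"x": -0.4,"y": -0.9},{"x": -0.4,"y": -0.9},{"x": -0.4,"y": -0.9},{"x": -0.4,"y": -0.9},{"x": -0.4,"y": -0.9},{"x": -0.4,"y": -0.9},{"x": -0.4,"y": -0.9}]'

```text
validation failed for argument at $.mo...
```

Emit:
carry_out --moves '[{"x": -0.4,"y": -0.9},{"x": -0.4,"y": -0.9},{"x": -0.4,"y": -0.9},{"x": -0.4,"y": -0.9},{"x": -0.4,"y": -0.9},{"x": -0.4,"y": -0.7},{},{}]'

```text
validation failed for argument at $.mo...
```

```bash
python3 - <<'E'
from h import *
C,im=pic('wrist','w1.png')
for q,z in(('jaw_tab',.0565),('gauge_bed',.012),('key',0)):
    print(q,[(round(d['confidence'],2),np.round(d['pixel']),np.round(w(C,d['pixel'],z),4)) for d in ctrl.mark_of('wrist',q)])
h=cv2.cvtColor(im,cv2.COLOR_BGR2HSV)
m=cv2.inRange(h,(0,150,80),(8,255,255))|cv2.inRange(h,(172,150,80),(180,255,255))
n,l,s,c=cv2.connectedComponentsWithStats(m);print(s[1:],[w(C,p,.0565) for p in c[1:]])
print(yaw());plan([.464,-.021,.12],89)
E
```

```text
jaw_tab []
gauge_bed []
key []
[[618   0  11   5  14]
 [630   0   1   1   1]
 [612   4   5   3   7]
 [601   7  10   4  13]
 [598  11   2   1   2]
 [587  13   5   3   6]
 [593  12   2   2   2]
 [596  12   1   1   1]
 [576  17   5   3   7]
 [582  16   3   2   3]
 [568  21   4   2   5]
 [573  20   2   1   2]
 [562  23   5   2   5]
 [558  25   1   1   1]
 [560  25   1   1   1]
 [554  27   2   1   2]
 [550  28   3   1   3]
 [543  30   2   2   2]
 [546  30   1   1   1]
 [538  32   3   2   3]
 [532  35   1   1   1]
 [535  34   1   1   1]] [array([0.10985662, 0.91785748, 0.0565    ]), array([0.10998768, 0.92448156, 0.0565    ]), array([0.10998123, 0.91002325, 0.0565    ]), array([0.1104152 , 0.90182407, 0.0565    ]), array([0.11065513, 0.8956059 , 0.0565    ]), array([0.11082168, 0.88710619, 0.0565    ]), array([0.11054821, 0.89098607, 0.0565    ]), array([0.11081901, 0.89328593, 0.0565    ]), array([0.11112267, 0.87666291, 0.0565    ]), array([0.1112097 , 0.88119018, 0.0565    ]), array([0.11149126, 0.86844579, 0.0565    ]), array([0.11142976, 0.87229667, 0.0565    ]), array([0.11188529, 0.86333491, 0.0565    ]), array([0.11140562, 0.85771344, 0.0565    ]), array([0.11197603, 0.85955407, 0.0565    ]), array([0.11216725, 0.8543351 , 0.0565    ]), array([0.11204866, 0.8510271 , 0.0565    ]), array([0.11210946, 0.84388859, 0.0565    ]), array([0.11238367, 0.84624287, 0.0565    ]), array([0.11244117, 0.83956068, 0.0565    ]), array([0.11279474, 0.83281992, 0.0565    ]), array([0.11276972, 0.83569898, 0.0565    ])]
72.76530849006554
plan [ 0.464 -0.021  0.12 ] turn -0.283 shift [-11.58 -24.52   4.45] q6 -0.12 t 0.7
```

View pics/w1.png

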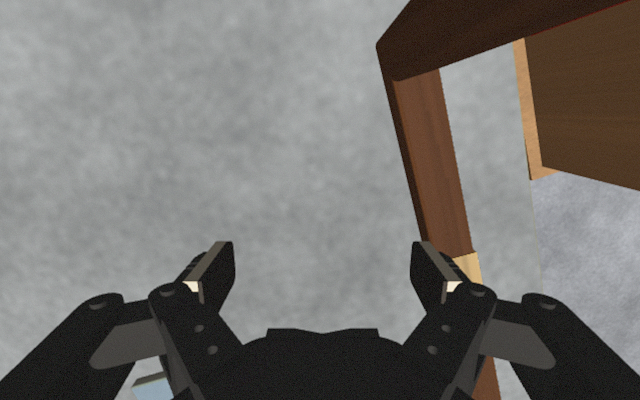

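The moves were refused because the rows need all four keys, so this view shows only bare bench and the clamp at the start pose.

Emit:
carry_out --moves '[{"x": 0,"y": 0,"z": 0,"turn": -0.14},{"x": 0,"y": 0,"z": 0,"turn": -0.14},{"x": -0.4,"y": -0.9,"z": 0,"turn": 0},{"x": -0.4,"y": -0.9,"z": 0,"turn": 0},{"x": -0.4,"y": -0.9,"z": 0,"turn": 0},{"x": -0.4,"y": -0.9,"z": 0,"turn": 0},{"x": -0.4,"y": -0.9,"z": 0,"turn": 0},{"x": -0.4,"y": -0.9,"z": 0,"turn": 0}]'

```text
t: 1.5
tool_pos: [0.2426, 0.4598, 0.2314]
tool_rot: [0.032, 3.141, 0.0]
contact_force: [0.4, -0.2, 0.1]
opening: 0.0853
grip_force: 0.0
```

Emit:
carry_out --moves '[{"x": -0.4,"y": -0.9,"z": 0,"turn": 0},{"x": -0.4,"y": -0.9,"z": 0,"turn": 0},{"x": -0.4,"y": -0.9,"z": 0,"turn": 0},{"x": -0.4,"y": -0.9,"z": 0,"turn": 0},{"x": -0.4,"y": -0.9,"z": 0,"turn": 0},{"x": -0.4,"y": -0.9,"z": 0,"turn": 0},{"x": -0.4,"y": -0.9,"z": 0,"turn": 0},{"x": -0.4,"y": -0.9,"z": 0,"turn": 0}]'

```text
t: 2.3
tool_pos: [0.3188, 0.2782, 0.2315]
tool_rot: [0.032, 3.141, 0.0]
contact_force: [0.9, 0.1, 1.3]
opening: 0.0858
grip_force: 0.0
```

Emit:
carry_out --moves '[{"x": -0.4,"y": -0.9,"z": 0,"turn": 0},{"x": -0.4,"y": -0.9,"z": 0,"turn": 0},{"x": -0.4,"y": -0.9,"z": 0,"turn": 0},{"x": -0.4,"y": -0.9,"z": 0,"turn": 0},{"x": -0.4,"y": -0.9,"z": 0,"turn": 0},{"x": -0.4,"y": -0.9,"z": 0,"turn": 0},{"x": -0.4,"y": -0.9,"z": 0,"turn": 0},{"x": -0.4,"y": -0.9,"z": 0,"turn": 0}]'

```text
t: 3.1
tool_pos: [0.3951, 0.0965, 0.2316]
tool_rot: [0.033, 3.141, 0.0]
contact_force: [-0.7, -0.8, -0.1]
opening: 0.0855
grip_force: 0.0
```

Emit:
carry_out --moves '[{"x": -0.4,"y": -0.9,"z": 0,"turn": 0},{"x": -0.4,"y": -0.9,"z": 0,"turn": 0},{"x": -0.4,"y": -0.9,"z": 0,"turn": 0},{"x": -0.4,"y": -0.9,"z": 0,"turn": 0},{"x": -0.4,"y": -0.9,"z": 0,"turn": 0},{"x": -0.4,"y": -0.7,"z": 0,"turn": 0},{"x": 0,"y": 0,"z": 0,"turn": 0},{"x": 0,"y": 0,"z": 0,"turn": 0}]'

```text
t: 3.9
tool_pos: [0.452, -0.0337, 0.2313]
tool_rot: [-0.034, -3.141, -0.001]
contact_force: [-1.0, 0.4, -0.2]
opening: 0.0858
grip_force: 0.0
```

```bash
python3 - <<'E'
from h import *
C,im=pic('wrist','w2.png')
for q,z in(('jaw_tab',.0565),('gauge_bed',.012),('key',0)):
    print(q,[(round(d['confidence'],2),np.round(d['pixel']),np.round(w(C,d['pixel'],z),4)) for d in ctrl.mark_of('wrist',q)])
print(yaw());plan([.464,-.021,.12],89)
E
```

```text
jaw_tab [(0.76, array([334., 188.]), array([ 0.4672, -0.0211,  0.0565]))]
gauge_bed [(0.86, array([285., 174.]), array([ 0.4595, -0.0804,  0.012 ]))]
key [(0.75, array([318., 288.]), array([ 0.6315, -0.0439,  0.    ]))]
88.87711674517973
plan [ 0.464 -0.021  0.12 ] turn -0.002 shift [-0.48  0.49  4.45] q6 -1.79 t 4.1
```

View pics/w2.png

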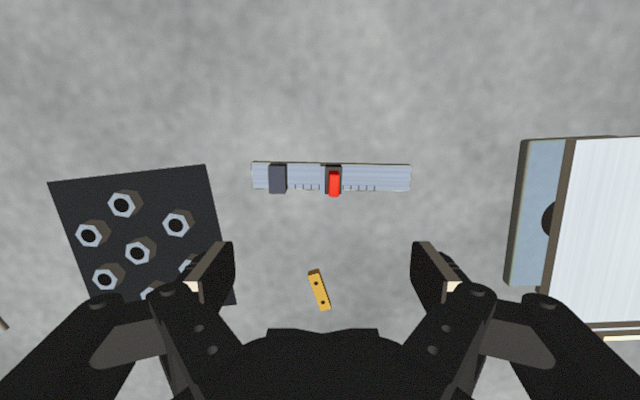

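The view shows the anvil at (278,178), tab at (334,182), key at (319,289) and the nuts at left, in agreement with the top view. Next I grip the tab along the bed.

Emit:
carry_out --moves '[{"x": -0.3,"y": 0.25,"z": 1,"turn": 0},{"x": -0.25,"y": 0.25,"z": 1,"turn": 0},{"x": 0,"y": 0,"z": 1,"turn": 0},{"x": 0,"y": 0,"z": 1,"turn": 0},{"x": 0,"y": 0,"z": 1,"turn": 0},{"x": 0,"y": 0,"z": 1,"turn": 0},{"x": 0,"y": 0,"z": 1,"turn": 0},{"x": 0,"y": 0,"z": 0.7,"turn": 0}]' --grip 50 --newtons 30

```text
t: 4.9
tool_pos: [0.465, -0.0207, 0.0371]
tool_rot: [-0.031, -3.14, -0.001]
contact_force: [0.4, 0.5, 0.9]
opening: 0.0501
grip_force: 0.0
```

Emit:
carry_out --moves '[{"x": 0,"y": 0,"z": 0,"turn": 0},{"x": 0,"y": 0,"z": 0,"turn": 0},{"x": 0,"y": 0,"z": 0,"turn": 0},{"x": 0,"y": 0,"z": 0,"turn": 0},{"x": 0,"y": 0,"z": 0,"turn": 0},{"x": 0,"y": 0,"z": 0,"turn": 0},{"x": 0,"y": 0,"z": 0,"turn": 0},{"x": 0,"y": 0,"z": 0,"turn": 0}]' --grip 0 --newtons 30

```text
t: 5.7
tool_pos: [0.467, -0.0216, 0.0401]
tool_rot: [0.033, 3.14, 0.0]
contact_force: [-0.9, 2.1, 5.9]
opening: 0.011
grip_force: 33.9
```

Emit:
carry_out --moves '[{"x": 0,"y": 0,"z": -0.1,"turn": 0},{"x": 0,"y": 0.5,"z": 0,"turn": 0},{"x": 0,"y": 0.5,"z": 0,"turn": 0},{"x": 0,"y": 0.5,"z": 0,"turn": 0},{"x": 0,"y": 0.5,"z": 0,"turn": 0},{"x": 0,"y": 0.4,"z": 0,"turn": 0},{"x": 0,"y": 0.2,"z": 0,"turn": 0},{"x": 0,"y": 0,"z": 0,"turn": 0}]'

```text
t: 6.5
tool_pos: [0.4695, 0.0437, 0.0403]
tool_rot: [0.032, 3.134, 0.0]
contact_force: [12.9, 1.0, -16.1]
opening: 0.0112
grip_force: 31.2
```

Emit:
carry_out --moves '[{"x": -0.06,"y": 0,"z": 0.07,"turn": 0},{"x": 0,"y": 0.05,"z": 0,"turn": 0},{"x": 0,"y": 0.05,"z": 0,"turn": 0},{"x": 0,"y": 0.05,"z": 0,"turn": 0},{"x": 0,"y": 0.05,"z": 0,"turn": 0},{"x": 0,"y": 0,"z": 0,"turn": 0},{"x": 0,"y": 0,"z": 0,"turn": 0},{"x": 0,"y": 0,"z": 0,"turn": 0}]'

```text
t: 7.3
tool_pos: [0.4698, 0.0479, 0.0401]
tool_rot: [0.033, 3.14, -0.002]
contact_force: [2.1, -5.2, 2.9]
opening: 0.0111
grip_force: 33.7
```

Emit:
carry_out --moves '[{"x": 0,"y": 0,"z": 0,"turn": 0},{"x": 0,"y": 0,"z": 0,"turn": 0},{"x": 0,"y": 0,"z": 0,"turn": 0},{"x": 0,"y": 0,"z": -1,"turn": 0},{"x": 0,"y": 0,"z": -1,"turn": 0},{"x": 0,"y": 0,"z": -1,"turn": 0},{"x": 0,"y": 0,"z": -1,"turn": 0},{"x": 0,"y": 0,"z": -1,"turn": 0}]' --grip 50

```text
t: 8.1
tool_pos: [0.4684, 0.0488, 0.165]
tool_rot: [-0.032, -3.14, -0.001]
contact_force: [1.4, 0.1, 0.0]
opening: 0.0501
grip_force: 0.0
```

Emit:
carry_out --moves '[{"x": -0.6,"y": -0.5,"z": 0,"turn": 0},{"x": -0.6,"y": -0.5,"z": 0,"turn": 0},{"x": -0.6,"y": -0.5,"z": 0,"turn": 0},{"x": -0.6,"y": -0.5,"z": 0,"turn": 0},{"x": -0.6,"y": -0.5,"z": 0,"turn": 0},{"x": -0.6,"y": -0.5,"z": 0,"turn": -0.15},{"x": 0,"y": 0,"z": 0,"turn": -0.15},{"x": 0,"y": 0,"z": 0,"turn": 0}]'

```text
t: 8.9
tool_pos: [0.5572, -0.0284, 0.1637]
tool_rot: [0.436, -3.11, -0.002]
contact_force: [0.5, 0.4, -0.4]
opening: 0.0497
grip_force: 0.0
```

```bash
cat >> h.py <<'E'
def keypose(C,im,z=.014):
    h=cv2.cvtColor(im,cv2.COLOR_BGR2HSV);m=cv2.inRange(h,(15,110,70),(32,255,255))
    n,l,s,c=cv2.connectedComponentsWithStats(cv2.morphologyEx(m,cv2.MORPH_CLOSE,np.ones((9,9))))
    for i in range(1,n):
        if s[i,4]>150:
            X=np.array([w(C,p[::-1],z)[:2] for p in np.argwhere(l==i)],np.float32)
            r=cv2.minAreaRect(X*1000);b=cv2.boxPoints(r);e=b[1]-b[0];f=b[2]-b[1]
            if np.linalg.norm(f)>np.linalg.norm(e):e,f=f,e
            a=np.degrees(np.arctan2(e[1],e[0]))%180
            print('key? ctr',np.round(np.array(r[0])/1000,4),'len',np.linalg.norm(e).round(1),'wid',np.linalg.norm(f).round(1),'axis',a.round(1),s[i])
E
python3 - <<'E'
from h import *
C,im=pic('wrist','w3.png');keypose(C,im)
print([(round(d['confidence'],2),np.round(d['pixel']),np.round(w(C,d['pixel'],0),4)) for d in ctrl.mark_of('wrist','key')])
print(yaw());plan([.63,-.043,.012],106)
E
```

```text
key? ctr [ 0.6263 -0.0422] len 61.9 wid 16.1 axis 16.3 [284 210  17  54 806]
[(0.84, array([293., 234.]), array([ 0.6291, -0.0417,  0.    ]))]
105.84022102903114
plan [ 0.63  -0.043  0.012] turn -0.003 shift [-2.65 -1.38  6.07] q6 -2.03 t 9.0
```

View pics/w3.png

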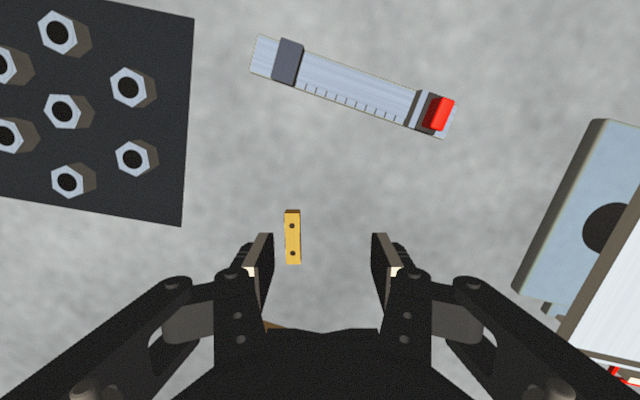

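```bash
python3 - <<'E'
from h import *
C=cam('wrist')
for q,z in(('jaw_tab',.0565),('gauge_bed',.012)):
    print(q,[(round(d['confidence'],2),np.round(d['pixel']),np.round(w(C,d['pixel'],z),4)) for d in ctrl.mark_of('wrist',q)])
for p in((257,34),(249,71),(411,89),(404,127),(446,138),(304,83),(410,91)): print(p,w(C,p,.012).round(4))
for p in((302,42),(301,40),(297,86)):print('anvil top face edge',w(C,p,.034).round(4))
plan([.627,-.042,.006],106.3)
E
```

```text
jaw_tab [(0.95, array([444., 114.]), array([0.466 , 0.0503, 0.0565]))]
gauge_bed [(0.58, array([299.,  70.]), array([ 0.4623, -0.0776,  0.012 ])), (0.21, array([ 20., 132.]), array([ 0.5918, -0.3266,  0.012 ]))]
(257, 34) [ 0.4432 -0.1218  0.012 ]
(249, 71) [ 0.4756 -0.1222  0.012 ]
(411, 89) [0.4492 0.0285 0.012 ]
(404, 127) [0.484  0.0343 0.012 ]
(446, 138) [0.4827 0.0778 0.012 ]
(304, 83) [ 0.4717 -0.0702  0.012 ]
(410, 91) [0.4511 0.0282 0.012 ]
anvil top face edge [ 0.4423 -0.0785  0.034 ]
anvil top face edge [ 0.4411 -0.0797  0.034 ]
anvil top face edge [ 0.4772 -0.0738  0.034 ]
plan [ 0.627 -0.042  0.006] turn -0.007 shift [-2.53 -1.32  6.33] q6 -2.03 t 9.1
```

Emit:
carry_out --moves '[{"x": -0.5,"y": -0.4,"z": 0.5,"turn": 0},{"x": -1,"y": -0.5,"z": 0.8,"turn": 0},{"x": -1,"y": -0.4,"z": 1,"turn": 0},{"x": 0,"y": 0,"z": 1,"turn": 0},{"x": 0,"y": 0,"z": 1,"turn": 0},{"x": 0,"y": 0,"z": 1,"turn": 0},{"x": 0,"y": 0,"z": 0.8,"turn": 0},{"x": 0,"y": 0,"z": 0.2,"turn": 0}]'

```text
t: 9.9
tool_pos: [0.6241, -0.0417, 0.004]
tool_rot: [0.435, -3.106, -0.003]
contact_force: [-0.5, -0.3, 0.4]
opening: 0.05
grip_force: 0.0
```

Emit:
carry_out --moves '[{"x": 0,"y": 0,"z": 0,"turn": 0},{"x": 0,"y": 0,"z": 0,"turn": 0},{"x": 0,"y": 0,"z": 0,"turn": 0},{"x": 0,"y": 0,"z": 0,"turn": 0},{"x": 0,"y": 0,"z": 0,"turn": 0},{"x": 0,"y": 0,"z": 0,"turn": 0},{"x": 0,"y": 0,"z": 0,"turn": 0},{"x": 0,"y": 0,"z": 0,"turn": 0}]' --grip 0 --newtons 60

```text
t: 10.7
tool_pos: [0.6279, -0.0427, 0.009]
tool_rot: [-0.437, 3.108, -0.001]
contact_force: [-1.2, 0.2, 5.8]
opening: 0.0134
grip_force: 59.4
```

Emit:
carry_out --moves '[{"x": 0,"y": 0,"z": -1,"turn": 0},{"x": 0,"y": 0,"z": -1,"turn": 0},{"x": 0,"y": 0,"z": -1,"turn": 0},{"x": 0,"y": 0,"z": -1,"turn": 0},{"x": 0,"y": 0,"z": -1,"turn": 0},{"x": 0,"y": 0,"z": 0,"turn": 0},{"x": 0,"y": 0,"z": 0,"turn": 0},{"x": 0,"y": 0,"z": 0,"turn": 0}]'

```text
t: 11.5
tool_pos: [0.6252, -0.0423, 0.1297]
tool_rot: [0.437, -3.108, -0.002]
contact_force: [0.1, 0.5, -0.9]
opening: 0.0133
grip_force: 58.7
```

```bash
python3 - <<'E'
from h import *
plan([.463,-.025,.1],178);o,_=state();print(o['q'].round(2))
E
```

```text
plan [ 0.463 -0.025  0.1  ] turn -1.257 shift [-0.46  6.5   1.21] q6 -2.04 t 11.5
[-0.19  0.14  1.69 -0.    1.31 -2.04]
```

Emit:
carry_out --moves '[{"x": 0,"y": 0,"z": 0,"turn": 0.145},{"x": 0,"y": 0,"z": 0,"turn": 0.145},{"x": 0,"y": 0,"z": 0,"turn": 0.145},{"x": 0,"y": 0,"z": 0,"turn": 0.145},{"x": 0,"y": 0,"z": 0,"turn": 0.145},{"x": 0,"y": 0,"z": 0,"turn": 0.145},{"x": 0,"y": 0,"z": 0,"turn": 0.145},{"x": 0,"y": 0,"z": 0,"turn": 0.145}]'

```text
t: 12.3
tool_pos: [0.6252, -0.0422, 0.1293]
tool_rot: [-1.346, -2.834, 0.002]
contact_force: [-0.1, 0.7, -1.1]
opening: 0.0143
grip_force: 40.4
```

Emit:
carry_out --moves '[{"x": 0,"y": 0,"z": 0,"turn": 0.145},{"x": 0,"y": 0,"z": 0,"turn": 0.145},{"x": 0,"y": 0,"z": 0,"turn": 0.145},{"x": 0,"y": 0,"z": 0,"turn": 0.145},{"x": 0,"y": 0,"z": 0,"turn": 0.145},{"x": 0.4,"y": -0.8,"z": 0,"turn": 0},{"x": 0,"y": -0.9,"z": 0,"turn": 0},{"x": 0,"y": -0.9,"z": 0,"turn": 0}]'

```text
t: 13.1
tool_pos: [0.5599, -0.0297, 0.1295]
tool_rot: [-2.257, -2.18, 0.004]
contact_force: [-0.0, -0.2, -0.5]
opening: 0.0132
grip_force: 61.3
```

Emit:
carry_out --moves '[{"x": 0,"y": -0.9,"z": 0,"turn": 0},{"x": 0,"y": -0.9,"z": 0,"turn": 0},{"x": 0,"y": -0.9,"z": 0,"turn": 0},{"x": 0,"y": -0.8,"z": 0,"turn": 0},{"x": 0,"y": -0.3,"z": 0,"turn": 0},{"x": 0,"y": 0,"z": 0.5,"turn": 0},{"x": 0,"y": 0,"z": 0.5,"turn": 0},{"x": 0,"y": 0,"z": 0,"turn": 0}]'

```text
t: 13.9
tool_pos: [0.4655, -0.0265, 0.1038]
tool_rot: [-2.257, -2.179, 0.005]
contact_force: [-0.7, 0.1, -1.5]
opening: 0.0133
grip_force: 61.3
```

```bash
python3 - <<'E'
from h import *
C,im=pic('wrist','w4.png');o,_=state();keypose(C,im,o['tool_pos'][2]+.01)
for q,z in(('jaw_tab',.0565),('gauge_bed',.012),('key',.1)):
    print(q,[(round(d['confidence'],2),np.round(d['pixel']),np.round(w(C,d['pixel'],z),4)) for d in ctrl.mark_of('wrist',q)])
print(o['tool_pos'],yaw());plan([.463,-.025,.02],178)
E
```

```text
key? ctr [ 0.4661 -0.0225] len 60.2 wid 15.6 axis 88.1 [ 307  188   32  113 3283]
jaw_tab [(0.96, array([320., 101.]), array([0.4672, 0.0481, 0.0565]))]
gauge_bed []
key [(0.65, array([320., 240.]), array([ 0.4648, -0.0252,  0.1   ]))]
[ 0.46618544 -0.02667419  0.10491515] -2.0007560721855615
plan [ 0.463 -0.025  0.02 ] turn -0.0 shift [ 0.07 -0.18  3.48] q6 -0.18 t 14.1
```

View pics/w4.png

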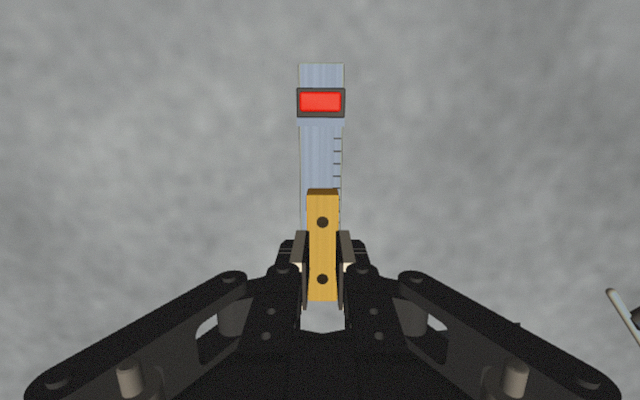

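The key sits along the bed (columns 306–339 over bed 299–344), clear of the jaw at row 120. I'll lower it.

Emit:
carry_out --moves '[{"x": 0,"y": 0,"z": 0.8,"turn": 0},{"x": 0,"y": 0,"z": 0.8,"turn": 0},{"x": 0,"y": 0,"z": 0.8,"turn": 0},{"x": 0,"y": 0,"z": 0.6,"turn": 0},{"x": 0,"y": 0,"z": 0.3,"turn": 0},{"x": 0,"y": 0,"z": 0.1,"turn": 0},{"x": 0,"y": 0,"z": 0,"turn": 0},{"x": 0,"y": 0,"z": 0,"turn": 0}]'

```text
t: 14.9
tool_pos: [0.4679, -0.0271, 0.0231]
tool_rot: [2.259, 2.181, 0.002]
contact_force: [0.6, -0.2, -1.7]
opening: 0.0137
grip_force: 61.3
```

Emit:
carry_out --moves '[{"x": 0,"y": 0,"z": 0.08,"turn": 0},{"x": 0,"y": 0,"z": 0,"turn": 0},{"x": 0,"y": 0,"z": 0.08,"turn": 0},{"x": 0,"y": 0,"z": 0,"turn": 0},{"x": 0,"y": 0,"z": 0.04,"turn": 0},{"x": 0,"y": 0,"z": 0,"turn": 0},{"x": 0,"y": 0,"z": 0,"turn": 0},{"x": 0,"y": 0,"z": 0,"turn": 0}]'

```text
t: 15.7
tool_pos: [0.4682, -0.0271, 0.0209]
tool_rot: [2.26, 2.183, -0.0]
contact_force: [-10.6, 2.8, 23.8]
opening: 0.0135
grip_force: 64.2
```

Emit:
carry_out --moves '[{"x": 0,"y": 0,"z": -0.06,"turn": 0},{"x": 0,"y": 0,"z": 0,"turn": 0},{"x": 0,"y": 0,"z": 0,"turn": 0},{"x": 0,"y": 0,"z": 0,"turn": 0},{"x": 0,"y": 0,"z": 0,"turn": 0},{"x": 0,"y": 0,"z": 0,"turn": 0},{"x": 0,"y": 0,"z": 0,"turn": 0},{"x": 0,"y": 0,"z": 0,"turn": 0}]' --grip 26

```text
t: 16.5
tool_pos: [0.4669, -0.0269, 0.0185]
tool_rot: [-2.26, -2.182, 0.0]
contact_force: [0.5, 0.1, 1.0]
opening: 0.0261
grip_force: 0.0
```

Emit:
carry_out --moves '[{"x": 0,"y": 0,"z": -0.4,"turn": 0},{"x": 0,"y": 0,"z": -0.8,"turn": 0},{"x": 0,"y": 0,"z": -1,"turn": 0},{"x": 0,"y": 0,"z": -1,"turn": 0},{"x": 0,"y": 0,"z": -1,"turn": 0},{"x": 0,"y": 0,"z": 0,"turn": 0},{"x": 0,"y": 0,"z": 0,"turn": 0},{"x": 0,"y": 0,"z": 0,"turn": 0}]'

```text
t: 17.3
tool_pos: [0.4661, -0.0267, 0.1224]
tool_rot: [-2.259, -2.181, 0.002]
contact_force: [0.4, 0.3, -0.4]
opening: 0.0258
grip_force: 0.0
```

```bash
python3 - <<'E'
from h import *
C,im=pic('wrist','w5.png');keypose(C,im,.026)
for q,z in(('jaw_tab',.0565),('gauge_bed',.012)):
    print(q,[(round(d['confidence'],2),np.round(d['pixel']),np.round(w(C,d['pixel'],z),4)) for d in ctrl.mark_of('wrist',q)])
plan([.467,.049,.039],88);plan([.463,-.03,.02],178)
E
```

```text
key? ctr [ 0.7258 -0.0357] len 59.2 wid 15.7 axis 104.3 [620 159  20  66 702]
key? ctr [ 0.469 -0.027] len 59.9 wid 15.5 axis 87.7 [ 316  160   19   69 1287]
jaw_tab [(0.76, array([320., 103.]), array([0.468 , 0.0467, 0.0565]))]
gauge_bed [(0.61, array([318., 245.]), array([ 0.461 , -0.0798,  0.012 ]))]
plan [0.467 0.049 0.039] turn 1.571 shift [-0.06 -3.02  3.33] q6 -0.18 t 17.4
plan [ 0.463 -0.03   0.02 ] turn -0.0 shift [-0.14 -0.11  4.08] q6 -0.18 t 17.4
```

View pics/w5.png

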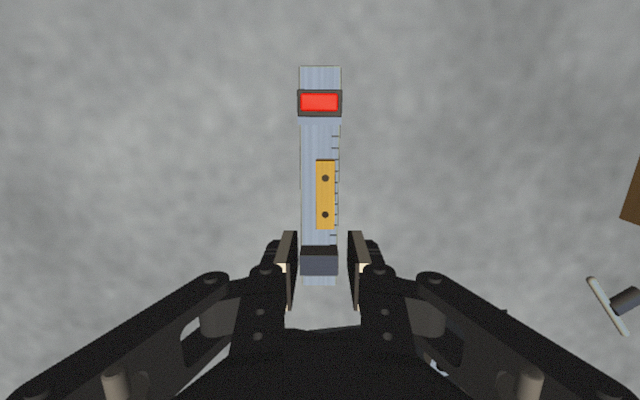

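The key lies on the bed (cols 316–335, rows 160–229) between the anvil and the jaw. I'll grip the tab across its width in this orientation and slide it shut.

Emit:
carry_out --moves '[{"x": 0.8,"y": 0,"z": 0,"turn": 0},{"x": 0.8,"y": 0,"z": 0,"turn": 0},{"x": 0.8,"y": 0,"z": 0,"turn": 0},{"x": 0.6,"y": 0,"z": 0,"turn": 0},{"x": 0,"y": 0,"z": 1,"turn": 0},{"x": 0,"y": 0,"z": 1,"turn": 0},{"x": 0,"y": 0,"z": 0.9,"turn": 0},{"x": 0,"y": 0,"z": 0.3,"turn": 0}]' --grip 50

```text
t: 18.25
tool_pos: [0.4669, 0.0483, 0.0401]
tool_rot: [-2.256, -2.179, 0.007]
contact_force: [-0.7, -0.1, 0.6]
opening: 0.0501
grip_force: 0.0
```

Emit:
carry_out --moves '[{"x": 0,"y": 0,"z": 0,"turn": 0},{"x": 0,"y": 0,"z": 0,"turn": 0},{"x": 0,"y": 0,"z": 0,"turn": 0},{"x": 0,"y": 0,"z": 0,"turn": 0},{"x": 0,"y": 0,"z": 0,"turn": 0},{"x": 0,"y": 0,"z": 0,"turn": 0},{"x": 0,"y": 0,"z": 0,"turn": 0},{"x": 0,"y": 0,"z": 0,"turn": 0}]' --grip 0 --newtons 60

```text
t: 19.05
tool_pos: [0.4665, 0.0482, 0.0435]
tool_rot: [-2.255, -2.178, 0.009]
contact_force: [-10.7, 0.9, 4.4]
opening: 0.0242
grip_force: 59.3
```

Emit:
carry_out --moves '[{"x": 0,"y": -0.05,"z": -0.02,"turn": 0},{"x": -0.3,"y": 0,"z": 0,"turn": 0},{"x": -0.3,"y": 0,"z": 0,"turn": 0},{"x": -0.3,"y": 0,"z": 0,"turn": 0},{"x": -0.3,"y": 0,"z": 0,"turn": 0},{"x": -0.3,"y": 0,"z": 0,"turn": 0},{"x": -0.3,"y": 0,"z": 0,"turn": 0},{"x": 0,"y": 0,"z": 0,"turn": 0}]'

```text
t: 19.85
tool_pos: [0.4645, 0.0025, 0.0435]
tool_rot: [-2.258, -2.179, 0.007]
contact_force: [-7.1, -0.9, -1.3]
opening: 0.0242
grip_force: 60.0
```

Emit:
carry_out --moves '[{"x": -0.05,"y": 0,"z": 0,"turn": 0},{"x": -0.05,"y": 0,"z": 0,"turn": 0},{"x": -0.05,"y": 0,"z": 0,"turn": 0},{"x": 0,"y": 0,"z": 0,"turn": 0},{"x": 0,"y": 0,"z": 0,"turn": 0},{"x": 0,"y": 0,"z": 0,"turn": 0},{"x": 0,"y": 0,"z": 0,"turn": 0},{"x": 0,"y": 0,"z": 0,"turn": 0}]'

```text
t: 20.65
tool_pos: [0.4644, -0.0004, 0.0435]
tool_rot: [-2.256, -2.179, 0.005]
contact_force: [-6.7, 0.3, -1.4]
opening: 0.0242
grip_force: 60.0
```

Emit:
carry_out --moves '[{"x": -0.05,"y": 0,"z": 0,"turn": 0},{"x": 0,"y": 0,"z": 0,"turn": 0},{"x": -0.05,"y": 0,"z": 0,"turn": 0},{"x": 0,"y": 0,"z": 0,"turn": 0},{"x": -0.03,"y": 0,"z": 0,"turn": 0},{"x": 0,"y": 0,"z": 0,"turn": 0},{"x": 0,"y": 0,"z": 0,"turn": 0},{"x": 0,"y": 0,"z": 0,"turn": 0}]'

```text
t: 21.45
tool_pos: [0.4643, -0.0019, 0.0436]
tool_rot: [-2.255, -2.176, 0.001]
contact_force: [-6.4, 7.7, -0.5]
opening: 0.0241
grip_force: 60.1
```

Contact builds up on the key (7.7 N). I'll press a little more and hold.

Emit:
carry_out --moves '[{"x": -0.04,"y": 0,"z": 0,"turn": 0},{"x": 0,"y": 0,"z": 0,"turn": 0},{"x": 0,"y": 0,"z": 0,"turn": 0},{"x": 0,"y": 0,"z": 0,"turn": 0},{"x": 0,"y": 0,"z": 0,"turn": 0},{"x": 0,"y": 0,"z": 0,"turn": 0},{"x": 0,"y": 0,"z": 0,"turn": 0},{"x": 0,"y": 0,"z": 0,"turn": 0}]'

```text
t: 22.25
tool_pos: [0.4643, -0.002, 0.0436]
tool_rot: [-2.254, -2.175, -0.002]
contact_force: [-6.4, 12.0, 0.0]
opening: 0.0242
grip_force: 60.1
```

```bash
python3 - <<'E'
from h import *
C,im=pic('top');cv2.imwrite('pics/t2.png',cv2.resize(im[150:290,150:490],None,fx=2.3,fy=2.3))
E
```

```text
(no output)
```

View pics/t2.png

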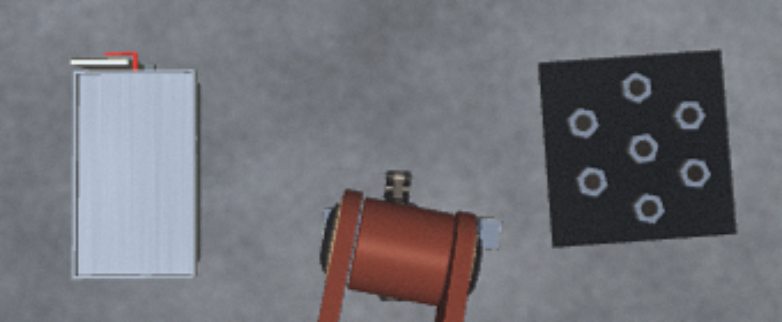

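The arm hides the gauge, but the pan and the seven nuts are undisturbed. The force of 12 N at a 60 mm gap matches the key's length. I'll reopen the gauge.

Emit:
carry_out --moves '[{"x": 0.2,"y": 0,"z": 0,"turn": 0},{"x": 0.4,"y": 0,"z": 0,"turn": 0},{"x": 0.4,"y": 0,"z": 0,"turn": 0},{"x": 0.4,"y": 0,"z": 0,"turn": 0},{"x": 0.4,"y": 0,"z": 0,"turn": 0},{"x": 0.25,"y": 0,"z": 0,"turn": 0},{"x": 0.08,"y": 0,"z": 0,"turn": 0},{"x": 0,"y": 0,"z": 0,"turn": 0}]'

```text
t: 23.1
tool_pos: [0.4664, 0.0482, 0.0436]
tool_rot: [-2.257, -2.181, 0.006]
contact_force: [-5.8, -0.0, -3.3]
opening: 0.0236
grip_force: 59.9
```

Emit:
carry_out --moves '[{"x": 0,"y": 0,"z": 0,"turn": 0},{"x": 0,"y": 0,"z": 0,"turn": 0},{"x": 0,"y": 0,"z": 0,"turn": 0},{"x": 0,"y": 0,"z": -1,"turn": 0},{"x": 0,"y": 0,"z": -1,"turn": 0},{"x": 0,"y": 0,"z": -1,"turn": 0},{"x": -0.5,"y": 0,"z": -0.3,"turn": 0},{"x": -0.5,"y": 0,"z": 0,"turn": 0}]' --grip 50

```text
t: 23.9
tool_pos: [0.469, 0.0224, 0.1285]
tool_rot: [2.256, 2.181, 0.004]
contact_force: [0.1, 1.0, 0.0]
opening: 0.0498
grip_force: 0.0
```

Emit:
carry_out --moves '[{"x": -1,"y": 0,"z": 0,"turn": 0},{"x": -1,"y": 0,"z": 0,"turn": 0},{"x": 0,"y": 0,"z": 0,"turn": 0},{"x": 0,"y": 0,"z": 0,"turn": 0},{"x": 0,"y": 0,"z": 0,"turn": 0},{"x": 0,"y": 0,"z": 0,"turn": 0},{"x": 0,"y": 0,"z": 0,"turn": 0},{"x": 0,"y": 0,"z": 0,"turn": 0}]' --grip 40

```text
t: 24.7
tool_pos: [0.4658, -0.0261, 0.1265]
tool_rot: [-2.259, -2.183, -0.0]
contact_force: [0.3, 0.1, 0.5]
opening: 0.0402
grip_force: 0.0
```

```bash
python3 - <<'E'
from h import *
C,im=pic('wrist','w6.png');keypose(C,im,.026)
for q,z in(('jaw_tab',.0565),('gauge_bed',.012)):
    print(q,[(round(d['confidence'],2),np.round(d['pixel']),np.round(w(C,d['pixel'],z),4)) for d in ctrl.mark_of('wrist',q)])
plan([.463,-.045,.02],178)
E
```

```text
key? ctr [ 0.727  -0.0308] len 75.1 wid 20.2 axis 104.4 [ 615  143   25   83 1071]
key? ctr [ 0.4676 -0.0473] len 62.7 wid 16.4 axis 87.5 [ 315  182   20   68 1219]
jaw_tab [(0.96, array([321., 103.]), array([0.4683, 0.0474, 0.0565]))]
gauge_bed [(0.82, array([320., 244.]), array([ 0.4629, -0.0806,  0.012 ]))]
plan [ 0.463 -0.045  0.02 ] turn 0.0 shift [-0.75 -0.09  4.26] q6 -0.18 t 24.9
```

View pics/w6.png

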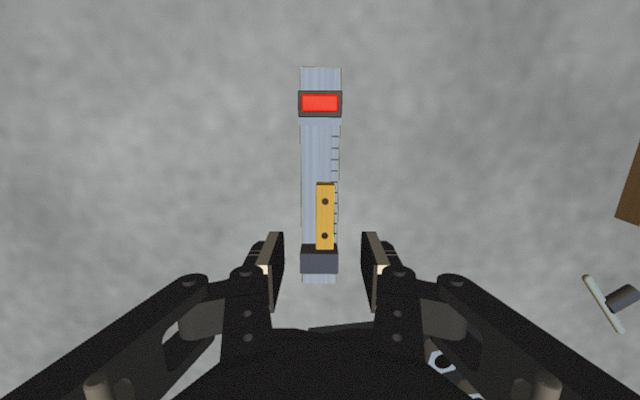

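The jaw is open again (row 103) and the key rests against the anvil (325,216). I'll pick it up.

Emit:
carry_out --moves '[{"x": -0.4,"y": 0.1,"z": 0,"turn": 0},{"x": -0.4,"y": 0,"z": 0.6,"turn": 0},{"x": 0,"y": 0,"z": 0.8,"turn": 0},{"x": 0,"y": 0,"z": 0.8,"turn": 0},{"x": 0,"y": 0,"z": 0.8,"turn": 0},{"x": 0,"y": 0,"z": 0.8,"turn": 0},{"x": 0,"y": 0,"z": 0.4,"turn": 0},{"x": 0,"y": 0,"z": 0,"turn": 0}]'

```text
t: 25.65
tool_pos: [0.4663, -0.0467, 0.02]
tool_rot: [-2.258, -2.18, 0.003]
contact_force: [-0.1, 0.8, -0.6]
opening: 0.04
grip_force: 0.0
```

Emit:
carry_out --moves '[{"x": 0,"y": 0,"z": 0,"turn": 0},{"x": 0,"y": 0,"z": 0,"turn": 0},{"x": 0,"y": 0,"z": 0,"turn": 0},{"x": 0,"y": 0,"z": 0,"turn": 0},{"x": 0,"y": 0,"z": 0,"turn": 0},{"x": 0,"y": 0,"z": 0,"turn": 0},{"x": 0,"y": 0,"z": 0,"turn": 0},{"x": 0,"y": 0,"z": 0,"turn": 0}]' --grip 0

```text
t: 26.45
tool_pos: [0.4687, -0.047, 0.023]
tool_rot: [2.258, 2.181, 0.002]
contact_force: [-1.3, 0.3, 5.8]
opening: 0.0129
grip_force: 59.2
```

Emit:
carry_out --moves '[{"x": 0.05,"y": 0,"z": -0.5,"turn": 0},{"x": 0,"y": 0,"z": -1,"turn": 0},{"x": 0,"y": 0,"z": -1,"turn": 0},{"x": 0,"y": 0,"z": -1,"turn": 0},{"x": 0,"y": 0,"z": -1,"turn": 0},{"x": 0,"y": 0,"z": -1,"turn": 0},{"x": 0,"y": 0,"z": -1,"turn": 0},{"x": 0,"y": 0,"z": 0,"turn": 0}]'

```text
t: 27.25
tool_pos: [0.4697, -0.0458, 0.1887]
tool_rot: [2.255, 2.178, 0.007]
contact_force: [0.6, 0.3, -0.6]
opening: 0.0129
grip_force: 58.7
```

```bash
python3 - <<'E'
from h import *
C,im=pic('top')
print('pan',[(round(d['confidence'],2),np.round(d['pixel'],1),np.round(w(C,d['pixel'],.085),4)) for d in ctrl.mark_of('top','pan_floor')])
h=cv2.cvtColor(im,cv2.COLOR_BGR2HSV);m=((h[:,:,2]>140)*255).astype(np.uint8);m[:,:150]=0;m[:,260:]=0;m[:150]=0;m[300:]=0
n,l,s,c=cv2.connectedComponentsWithStats(m);i=1+np.argmax(s[1:,4]);print(s[i],w(C,c[i],.09))
X=np.array([w(C,p[::-1],.095)[:2]*1000 for p in np.argwhere(l==i)],np.float32);print(cv2.minAreaRect(X))
plan([.521,.267,.2],178)
E
```

```text
pan [(0.95, array([209. , 224.1]), array([0.5233, 0.269 , 0.085 ]))]
[ 181  172   54  100 4804] [0.52196077 0.27027628 0.09      ]
((530.0020141601562, 270.8457336425781), (237.5967559814453, 126.91373443603516), 1.6111565828323364)
plan [0.521 0.267 0.2  ] turn 0.0 shift [12.56  1.7  -0.63] q6 -0.22 t 27.4
```

Emit:
carry_out --moves '[{"x": 0.8,"y": 0.29,"z": 0,"turn": 0},{"x": 0.8,"y": 0.29,"z": 0,"turn": 0},{"x": 0.8,"y": 0.29,"z": 0,"turn": 0},{"x": 0.8,"y": 0.29,"z": 0,"turn": 0},{"x": 0.8,"y": 0.29,"z": 0,"turn": 0},{"x": 0.8,"y": 0.29,"z": 0,"turn": 0},{"x": 0.8,"y": 0.29,"z": 0,"turn": 0},{"x": 0.8,"y": 0.29,"z": 0,"turn": 0}]'

```text
t: 28.15
tool_pos: [0.5299, 0.1133, 0.1814]
tool_rot: [-2.258, -2.18, 0.005]
contact_force: [-1.2, -0.7, -0.4]
opening: 0.0128
grip_force: 58.7
```

Emit:
carry_out --moves '[{"x": 0.8,"y": 0.29,"z": 0,"turn": 0},{"x": 0.8,"y": 0.29,"z": 0,"turn": 0},{"x": 0.8,"y": 0.29,"z": 0,"turn": 0},{"x": 0.8,"y": 0.29,"z": 0,"turn": 0},{"x": 0.8,"y": 0.29,"z": 0,"turn": 0},{"x": 0.8,"y": 0.29,"z": 0,"turn": 0},{"x": 0.8,"y": 0.29,"z": 0,"turn": 0},{"x": 0.8,"y": 0.29,"z": 0,"turn": 0}]'

```text
t: 28.95
tool_pos: [0.5936, 0.2708, 0.1811]
tool_rot: [-2.258, -2.181, 0.006]
contact_force: [0.1, 0.3, -0.8]
opening: 0.0128
grip_force: 58.7
```

Emit:
carry_out --moves '[{"x": 0,"y": 0,"z": 0.5,"turn": 0},{"x": 0,"y": 0,"z": 0.8,"turn": 0},{"x": 0,"y": 0,"z": 0.8,"turn": 0},{"x": 0,"y": 0,"z": 0.4,"turn": 0},{"x": 0,"y": 0,"z": 0,"turn": 0},{"x": 0,"y": 0,"z": 0,"turn": 0},{"x": 0,"y": 0,"z": 0,"turn": 0},{"x": 0,"y": 0,"z": 0,"turn": 0}]'

```text
t: 29.75
tool_pos: [0.5955, 0.2705, 0.123]
tool_rot: [2.259, 2.181, 0.003]
contact_force: [0.2, -0.6, -0.5]
opening: 0.0129
grip_force: 58.7
```

```bash
python3 - <<'E'
from h import *
C,im=pic('wrist','w7.png');print(yaw())
print([(round(d['confidence'],2),np.round(d['pixel'],1),np.round(w(C,d['pixel'],.085),4)) for d in ctrl.mark_of('wrist','pan_floor')])
plan([.597,.269,.094],178)
E
```

```text
-2.0071076635247262
[(0.64, array([206.9, 228. ]), array([0.5198, 0.2671, 0.085 ]))]
plan [0.597 0.269 0.094] turn -0.0 shift [-0.06  0.07  1.15] q6 0.35 t 29.9
```

View pics/w7.png

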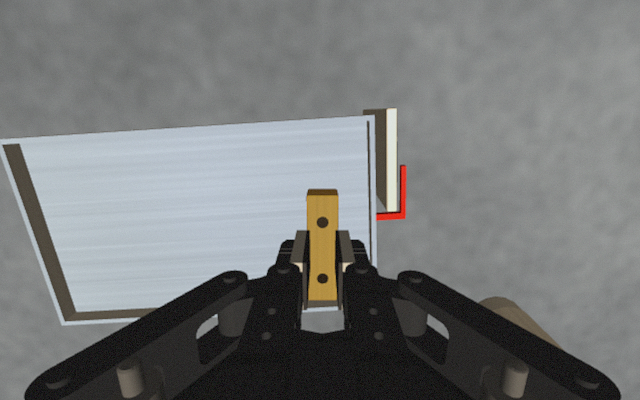

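The key is over the pan's +x end (322,245). The finger is close to the end rim (col 372), so I'll shift 4 mm inward, lower and release.

Emit:
carry_out --moves '[{"x": 0,"y": -0.15,"z": 0,"turn": 0},{"x": 0,"y": 0,"z": 0.5,"turn": 0},{"x": 0,"y": 0,"z": 0.4,"turn": 0},{"x": 0,"y": 0,"z": 0.2,"turn": 0},{"x": 0,"y": 0,"z": 0.1,"turn": 0},{"x": 0,"y": 0,"z": 0.1,"turn": 0},{"x": 0,"y": 0,"z": 0,"turn": 0},{"x": 0,"y": 0,"z": 0,"turn": 0}]'

```text
t: 30.65
tool_pos: [0.5912, 0.2705, 0.0894]
tool_rot: [2.26, 2.182, 0.001]
contact_force: [-0.5, -0.8, -0.1]
opening: 0.0129
grip_force: 58.8
```

Emit:
carry_out --moves '[{"x": 0,"y": 0,"z": 0,"turn": 0},{"x": 0,"y": 0,"z": 0,"turn": 0},{"x": 0,"y": 0,"z": 0,"turn": 0},{"x": 0,"y": 0,"z": 0,"turn": 0},{"x": 0,"y": 0,"z": 0,"turn": 0},{"x": 0,"y": 0,"z": 0,"turn": 0},{"x": 0,"y": 0,"z": 0,"turn": 0},{"x": 0,"y": 0,"z": 0,"turn": 0}]' --grip 22

```text
t: 31.45
tool_pos: [0.5909, 0.2705, 0.089]
tool_rot: [2.26, 2.182, -0.0]
contact_force: [-1.1, 0.3, -0.2]
opening: 0.0218
grip_force: 0.0
```

Emit:
carry_out --moves '[{"x": 0,"y": 0,"z": -0.3,"turn": 0},{"x": 0,"y": 0,"z": -0.7,"turn": 0},{"x": 0,"y": 0,"z": -1,"turn": 0},{"x": 0,"y": 0,"z": -1,"turn": 0},{"x": 0,"y": 0,"z": -1,"turn": 0},{"x": 0,"y": 0,"z": 0,"turn": 0},{"x": 0,"y": 0,"z": 0,"turn": 0},{"x": 0,"y": 0,"z": 0,"turn": 0}]'

```text
t: 32.25
tool_pos: [0.5904, 0.2703, 0.1882]
tool_rot: [-2.26, -2.182, 0.002]
contact_force: [0.4, -0.1, -1.1]
opening: 0.0221
grip_force: 0.0
```

```bash
python3 - <<'E'
from h import *
C,im=pic('wrist','w8.png');keypose(C,im,.088)
S,ims=pic('scene','s8.png');
cv2.imwrite('pics/s8c.png',cv2.resize(ims[90:200,290:430],None,fx=4,fy=4,interpolation=cv2.INTER_CUBIC))
plan([.563,-.277,.25],90)
E
```

```text
key? ctr [0.5916 0.2697] len 60.8 wid 15.2 axis 88.5 [ 314  159   19   69 1223]
key? ctr [0.899  0.0691] len 85.3 wid 24.0 axis 104.4 [615 338  25  62 959]
plan [ 0.563 -0.277  0.25 ] turn 1.536 shift [-1.09 21.89 -2.48] q6 0.35 t 32.4
```

View pics/s8c.png

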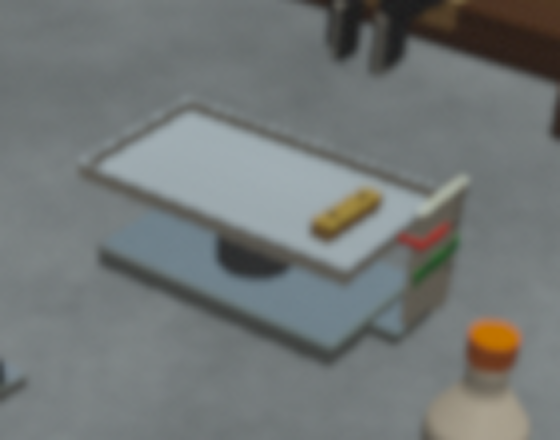

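The key lies in the pan's +x end and the red pointer stands just above the green band. I'll read it by colour centroids.

```bash
cat >> h.py <<'E'
def sink(im):
    h=cv2.cvtColor(im,cv2.COLOR_BGR2HSV);h[:125]=0;h[175:]=0;h[:,:375]=0;h[:,420:]=0
    def c(m):
        p=np.argwhere(m);return (p.mean(0).round(2),len(p)) if len(p) else None
    print('red',c(((h[:,:,0]<8)|(h[:,:,0]>172))&(h[:,:,1]>130)&(h[:,:,2]>70)),'green',c((h[:,:,0]>45)&(h[:,:,0]<85)&(h[:,:,1]>90)))
E
python3 - <<'E'
from h import *
for f in('scene0','s8'): sink(cv2.imread(f'pics/{f}.png'))
C=cam('scene')
for s in(0,.01,.02,.03,.04): print(s,px(C,[.638,.30,.09-s]).round(2))
E
```

```text
red (array([146.13, 396.87]), 23) green (array([155.25, 397.75]), 16)
red (array([149.29, 396.43]), 21) green (array([155.17, 397.94]), 18)
0 [398.22 143.38]
0.01 [397.69 146.73]
0.02 [397.17 150.02]
0.03 [396.65 153.28]
0.04 [396.14 156.49]
```

Emit:
carry_out --moves '[{"x": -1,"y": 0,"z": -0.3,"turn": 0.15},{"x": -1,"y": 0,"z": -0.3,"turn": 0.15},{"x": -0.9,"y": 0.3,"z": -0.3,"turn": 0.15},{"x": -0.9,"y": 0.4,"z": -0.3,"turn": 0.15},{"x": -0.8,"y": 0.5,"z": -0.3,"turn": 0.15},{"x": -0.7,"y": 0.6,"z": -0.3,"turn": 0.15},{"x": -0.6,"y": 0.7,"z": -0.3,"turn": 0.15},{"x": -0.5,"y": 0.8,"z": -0.3,"turn": 0.15}]' --grip 60

```text
t: 33.15
tool_pos: [0.5759, 0.0787, 0.248]
tool_rot: [-3.099, -0.516, 0.004]
contact_force: [0.8, 0.1, -0.7]
opening: 0.0597
grip_force: 0.0
```

Emit:
carry_out --moves '[{"x": 0,"y": 0.9,"z": 0,"turn": 0.15},{"x": 0,"y": 0.9,"z": 0,"turn": 0.15},{"x": 0,"y": 0.9,"z": 0,"turn": 0.04},{"x": 0,"y": 0.9,"z": 0,"turn": 0},{"x": 0,"y": 0.9,"z": 0,"turn": 0},{"x": 0,"y": 0.9,"z": 0,"turn": 0},{"x": 0,"y": 0.9,"z": 0,"turn": 0},{"x": 0,"y": 0.9,"z": 0,"turn": 0}]'

```text
t: 33.95
tool_pos: [0.5879, -0.0995, 0.2476]
tool_rot: [-3.141, 0.007, 0.004]
contact_force: [-0.8, -0.3, 0.2]
opening: 0.0601
grip_force: 0.0
```

```bash
python3 - <<'E'
from h import *
o,_=state();print(o['tool_pos'],yaw());plan([.50,-.277,.25],90)
E
```

```text
[ 0.58786487 -0.09948494  0.247617  ] -90.24199517497405
plan [ 0.5   -0.277  0.25 ] turn -0.004 shift [-3.51  7.1  -0.09] q6 1.28 t 34.0
```

Emit:
carry_out --moves '[{"x": -0.45,"y": 0.9,"z": 0,"turn": 0},{"x": -0.45,"y": 0.9,"z": 0,"turn": 0},{"x": -0.45,"y": 0.9,"z": 0,"turn": 0},{"x": -0.45,"y": 0.9,"z": 0,"turn": 0},{"x": -0.45,"y": 0.9,"z": 0,"turn": 0},{"x": -0.45,"y": 0.9,"z": 0,"turn": 0},{"x": -0.45,"y": 0.9,"z": 0,"turn": 0},{"x": -0.4,"y": 0.8,"z": 0,"turn": 0}]'

```text
t: 34.75
tool_pos: [0.4979, -0.2766, 0.2477]
tool_rot: [-3.14, 0.007, 0.003]
contact_force: [0.8, 0.4, -0.0]
opening: 0.06
grip_force: 0.0
```

Emit:
carry_out --moves '[{"x": 0,"y": 0,"z": 0,"turn": 0},{"x": 0,"y": 0,"z": 0,"turn": 0},{"x": 0,"y": 0,"z": 0,"turn": 0},{"x": 0,"y": 0,"z": 0,"turn": 0},{"x": 0,"y": 0,"z": 0,"turn": 0},{"x": 0,"y": 0,"z": 0,"turn": 0},{"x": 0,"y": 0,"z": 0,"turn": 0},{"x": 0,"y": 0,"z": 0,"turn": 0}]'

```text
t: 35.55
tool_pos: [0.4991, -0.2757, 0.2491]
tool_rot: [3.142, -0.006, 0.0]
contact_force: [-0.6, 0.6, 0.4]
opening: 0.06
grip_force: 0.0
```

```bash
cat >> h.py <<'E'
def nuts(C,im):
    "hex top faces: world centre and flat direction (deg mod 60)"
    for d in ctrl.mark_of('wrist','nut0'):
        if d['confidence']<.3: continue
        X=w(C,d['pixel'],.002);u=px(C,[X[0],X[1],.02])
        g=im[:,:,:].max(2)
        # bright top ring near u, unwarped to a metric patch at z=.02 (0.5 mm/px)
        N=120;q=np.array([[-.03,-.03],[.03,-.03],[.03,.03],[-.03,.03]])
        src=np.float32([px(C,[X[0]+a,X[1]+b,.02]) for a,b in q])
        P=cv2.warpPerspective(g,cv2.getPerspectiveTransform(src,np.float32([[0,0],[N,0],[N,N],[0,N]])),(N,N))
        t,m=cv2.threshold(P,0,255,cv2.THRESH_OTSU);t=max(t,120);m=(P>t).astype(np.uint8)
        n,l,s,c=cv2.connectedComponentsWithStats(m)
        if n<2: print('none',d);continue
        k=[i for i in range(1,n) if s[i,4]>400]
        if not k: print('small',np.round(X,3));continue
        i=min(k,key=lambda i:np.hypot(*(c[i]-N/2)))
        cn=max(cv2.findContours((l==i).astype(np.uint8),cv2.RETR_EXTERNAL,cv2.CHAIN_APPROX_NONE)[0],key=cv2.contourArea)
        hull=cv2.convexHull(cn)[:,0,:].astype(float)
        # flat direction = width minimum over angle (mod 60 averaged)
        A=np.arange(0,60,1.);best=min(A,key=lambda a:sum(np.ptp(hull@[np.cos(np.radians(a+k)),np.sin(np.radians(a+k))]) for k in(0,60,120)))
        wd=np.mean([np.ptp(hull@[np.cos(np.radians(best+k)),np.sin(np.radians(best+k))]) for k in(0,60,120)])*.5
        M=cv2.moments(hull.astype(np.float32));ctr=X[:2]+(np.array([M['m10'],M['m01']])/M['m00']-N/2)*.0005
        print(round(d['confidence'],2),'foot',X[:2].round(4),'top',ctr.round(4),'flat',best,'width',wd.round(1),'px',u.round())
E
python3 - <<'E'
from h import *
C,im=pic('wrist','w9.png');nuts(C,im)
o,_=state();print(o['tool_pos'],yaw(),o['q'].round(2))
E
```

```text
0.94 foot [ 0.4901 -0.2851] top [ 0.492  -0.2879] flat 48.0 width 31.1 px [329. 174.]
0.89 foot [ 0.5603 -0.2865] top [ 0.5589 -0.2807] flat 14.0 width 30.9 px [330. 117.]
0.72 foot [ 0.5262 -0.2252] top [ 0.5204 -0.2236] flat 47.0 width 31.1 px [281. 146.]
0.66 foot [ 0.6262 -0.2759] top [ 0.6272 -0.2728] flat 37.0 width 30.9 px [321.  59.]
0.65 foot [ 0.5979 -0.3337] top [ 0.5971 -0.3325] flat 0.0 width 30.8 px [370.  84.]
0.62 foot [ 0.5847 -0.2095] top [ 0.586  -0.2128] flat 48.0 width 30.9 px [266.  97.]
0.58 foot [ 0.4784 -0.3465] top [ 0.4686 -0.3485] flat 59.0 width 56.8 px [376. 182.]
[ 0.49898902 -0.2758245   0.24906928] -90.23850506840263 [-0.64 -0.09  1.72 -0.    1.51  0.94]
```

View pics/w9.png

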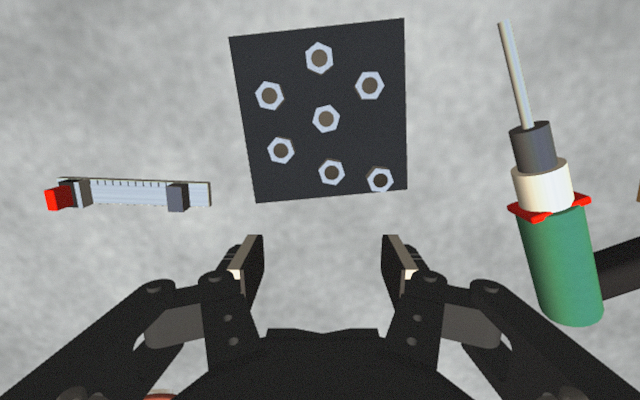

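The view shows six nuts at their places and one knocked aside to the mat's corner at (380,180). I'll pick the nut at (320,58) first: world (0.627,-0.273), flats at 97°.

Emit:
carry_out --moves '[{"x": 0,"y": 0,"z": 0.4,"turn": -0.126},{"x": 0.8,"y": 0.1,"z": 0.8,"turn": 0},{"x": 0.8,"y": 0.1,"z": 0.8,"turn": 0},{"x": 0.8,"y": 0.1,"z": 0.8,"turn": 0},{"x": 0.8,"y": 0.1,"z": 0.8,"turn": 0},{"x": 0.8,"y": 0.1,"z": 0.8,"turn": 0},{"x": 0.8,"y": 0,"z": 0.8,"turn": 0},{"x": 0.3,"y": 0,"z": 0.8,"turn": 0}]'

```text
t: 36.45
tool_pos: [0.6285, -0.2726, 0.0982]
tool_rot: [3.136, 0.192, 0.001]
contact_force: [0.3, -0.0, 0.8]
opening: 0.0597
grip_force: 0.0
```

```bash
python3 - <<'E'
from h import *
C,im=pic('wrist','w10.png');nuts(C,im)
plan([.627,-.273,.009],97)
E
```

```text
0.97 foot [ 0.5607 -0.2832] top [ 0.5601 -0.2805] flat 13.0 width 32.0 px [324. 279.]
0.85 foot [ 0.5852 -0.2134] top [ 0.593  -0.2095] flat 48.0 width 25.9 px [244. 244.]
0.72 foot [ 0.6293 -0.2768] top [ 0.6279 -0.2726] flat 37.0 width 31.1 px [327. 202.]
0.63 foot [ 0.5249 -0.2246] top [ 0.5225 -0.2316] flat 48.0 width 24.8 px [253. 308.]
0.63 foot [ 0.5964 -0.3305] top [ 0.6003 -0.3296] flat 0.0 width 29.7 px [387. 247.]
plan [ 0.627 -0.273  0.009] turn 0.0 shift [0.06 0.08 3.43] q6 0.93 t 36.5
```

Emit:
carry_out --moves '[{"x": 0,"y": 0,"z": 0.8,"turn": 0},{"x": 0,"y": 0,"z": 0.9,"turn": 0},{"x": 0,"y": 0,"z": 0.9,"turn": 0},{"x": 0,"y": 0,"z": 0.6,"turn": 0},{"x": 0,"y": 0,"z": 0.25,"turn": 0},{"x": 0,"y": 0,"z": 0,"turn": 0},{"x": 0,"y": 0,"z": 0,"turn": 0},{"x": 0,"y": 0,"z": 0,"turn": 0}]'

```text
t: 37.35
tool_pos: [0.6281, -0.2734, 0.0146]
tool_rot: [3.134, 0.191, 0.004]
contact_force: [0.3, -0.3, 0.0]
opening: 0.06
grip_force: 0.0
```

Emit:
carry_out --moves '[{"x": 0,"y": 0,"z": 0,"turn": 0},{"x": 0,"y": 0,"z": 0,"turn": 0},{"x": 0,"y": 0,"z": 0,"turn": 0},{"x": 0,"y": 0,"z": 0,"turn": 0},{"x": 0,"y": 0,"z": 0,"turn": 0},{"x": 0,"y": 0,"z": 0,"turn": 0},{"x": 0,"y": 0,"z": 0,"turn": 0},{"x": 0,"y": 0,"z": 0,"turn": 0}]' --grip 0 --newtons 60

```text
t: 38.15
tool_pos: [0.6278, -0.2731, 0.0139]
tool_rot: [3.135, 0.191, 0.002]
contact_force: [-0.8, 0.2, 5.0]
opening: 0.0276
grip_force: 59.8
```

Emit:
carry_out --moves '[{"x": 0,"y": 0,"z": -1,"turn": 0},{"x": 0,"y": 0,"z": -1,"turn": 0},{"x": 0,"y": 0,"z": -1,"turn": 0},{"x": 0,"y": 0,"z": -1,"turn": 0},{"x": 0,"y": 0,"z": -1,"turn": 0},{"x": 0,"y": 0,"z": -1,"turn": 0},{"x": 0,"y": 0,"z": -1,"turn": 0},{"x": 0,"y": 0,"z": -1,"turn": 0.12}]'

```text
t: 38.95
tool_pos: [0.6265, -0.2724, 0.2125]
tool_rot: [-3.141, 0.002, 0.003]
contact_force: [0.5, -0.5, -1.4]
opening: 0.0273
grip_force: 59.3
```

```bash
python3 - <<'E'
from h import *
plan([.563,.269,.20],90); plan([.563,.269,.20])
E
```

```text
plan [0.563 0.269 0.2  ] turn -0.001 shift [ -2.54 -21.66   0.53] q6 1.05 t 39.0
plan [0.563 0.269 0.2  ] turn 0 shift [ -2.56 -21.65   0.53] q6 1.05 t 39.0
```

Emit:
carry_out --moves '[{"x": -0.1,"y": -0.9,"z": 0,"turn": 0},{"x": -0.1,"y": -0.9,"z": 0,"turn": 0},{"x": -0.1,"y": -0.9,"z": 0,"turn": 0},{"x": -0.1,"y": -0.9,"z": 0,"turn": 0},{"x": -0.1,"y": -0.9,"z": 0,"turn": 0},{"x": -0.1,"y": -0.9,"z": 0,"turn": 0},{"x": -0.1,"y": -0.9,"z": 0,"turn": 0},{"x": -0.1,"y": -0.9,"z": 0,"turn": 0}]'

```text
t: 39.75
tool_pos: [0.605, -0.0897, 0.2103]
tool_rot: [-3.14, -0.006, 0.006]
contact_force: [0.0, -0.4, -0.7]
opening: 0.0279
grip_force: 59.3
```

Emit:
carry_out --moves '[{"x": -0.1,"y": -0.9,"z": 0,"turn": 0},{"x": -0.1,"y": -0.9,"z": 0,"turn": 0},{"x": -0.1,"y": -0.9,"z": 0,"turn": 0},{"x": -0.1,"y": -0.9,"z": 0,"turn": 0},{"x": -0.1,"y": -0.9,"z": 0,"turn": 0},{"x": -0.1,"y": -0.9,"z": 0,"turn": 0},{"x": -0.1,"y": -0.9,"z": 0,"turn": 0},{"x": -0.1,"y": -0.9,"z": 0,"turn": 0}]'

```text
t: 40.55
tool_pos: [0.5841, 0.0897, 0.2103]
tool_rot: [-3.141, -0.007, 0.006]
contact_force: [0.5, -0.1, -0.5]
opening: 0.0277
grip_force: 59.3
```

Emit:
carry_out --moves '[{"x": -0.1,"y": -0.9,"z": 0,"turn": 0},{"x": -0.1,"y": -0.9,"z": 0,"turn": 0},{"x": -0.1,"y": -0.9,"z": 0,"turn": 0},{"x": -0.1,"y": -0.9,"z": 0,"turn": 0},{"x": -0.1,"y": -0.9,"z": 0,"turn": 0},{"x": -0.1,"y": -0.9,"z": 0,"turn": 0},{"x": -0.1,"y": -0.9,"z": 0,"turn": 0},{"x": -0.1,"y": -0.9,"z": 0,"turn": 0}]'

```text
t: 41.35
tool_pos: [0.5634, 0.269, 0.2103]
tool_rot: [3.141, 0.007, -0.006]
contact_force: [0.6, 0.1, -0.5]
opening: 0.0277
grip_force: 59.3
```

```bash
python3 - <<'E'
from h import *
C,im=pic('wrist','w11.png');keypose(C,im,.09)
plan([.563,.269,.085])
E
```

```text
key? ctr [0.5918 0.2711] len 54.7 wid 16.3 axis 88.2 [ 289  148   62   20 1107]
plan [0.563 0.269 0.085] turn 0 shift [0.03 0.13 5.01] q6 1.89 t 41.4
```

Emit:
carry_out --moves '[{"x": -0.06,"y": 0,"z": 0.5,"turn": 0},{"x": 0,"y": 0,"z": 0.9,"turn": 0},{"x": 0,"y": 0,"z": 0.9,"turn": 0},{"x": 0,"y": 0,"z": 0.9,"turn": 0},{"x": 0,"y": 0,"z": 0.9,"turn": 0},{"x": 0,"y": 0,"z": 0.5,"turn": 0},{"x": 0,"y": 0,"z": 0.3,"turn": 0},{"x": 0,"y": 0,"z": 0.1,"turn": 0}]'

```text
t: 42.2
tool_pos: [0.5638, 0.2667, 0.0865]
tool_rot: [3.141, 0.003, -0.003]
contact_force: [0.6, -0.2, -0.5]
opening: 0.0276
grip_force: 59.4
```

Emit:
carry_out --moves '[{"x": 0,"y": 0,"z": 0,"turn": 0},{"x": 0,"y": 0,"z": 0,"turn": 0},{"x": 0,"y": 0,"z": 0,"turn": 0},{"x": 0,"y": 0,"z": 0,"turn": 0},{"x": 0,"y": 0,"z": 0,"turn": 0},{"x": 0,"y": 0,"z": 0,"turn": 0},{"x": 0,"y": 0,"z": 0,"turn": 0},{"x": 0,"y": 0,"z": 0,"turn": 0}]' --grip 42

```text
t: 43.0
tool_pos: [0.5645, 0.2671, 0.0878]
tool_rot: [3.142, 0.003, -0.0]
contact_force: [-0.3, 0.1, -0.3]
opening: 0.042
grip_force: 0.0
```

Emit:
carry_out --moves '[{"x": 0,"y": 0,"z": -0.4,"turn": 0},{"x": 0,"y": 0,"z": -0.8,"turn": 0},{"x": 0,"y": 0,"z": -1,"turn": 0},{"x": 0,"y": 0,"z": -1,"turn": 0},{"x": 0,"y": 0,"z": -1,"turn": 0},{"x": 0,"y": 0,"z": -0.6,"turn": 0},{"x": 0,"y": 0,"z": 0,"turn": 0},{"x": 0,"y": 0,"z": 0,"turn": 0}]'

```text
t: 43.8
tool_pos: [0.5644, 0.2671, 0.2074]
tool_rot: [3.141, 0.003, -0.001]
contact_force: [0.3, 0.0, -0.7]
opening: 0.042
grip_force: 0.0
```

```bash
python3 - <<'E'
from h import *
C,im=pic('wrist','w12.png');keypose(C,im,.082)
nuts(C,im)
S,ims=pic('scene','s12.png');sink(ims)
plan([.586,-.213,.09],108)
E
```

```text
key? ctr [0.5918 0.2688] len 58.6 wid 16.3 axis 88.1 [ 288  148   65   20 1138]
0.56 foot [0.5454 0.2636] top [0.5451 0.2633] flat 0.0 width 74.0 px [325. 190.]
0.5 foot [0.4278 0.0013] top [0.4446 0.0198] flat 28.0 width 22.5 px [531. 279.]
red (array([151.62, 395.25]), 24) green (array([155.16, 397.89]), 19)
plan [ 0.586 -0.213  0.09 ] turn -0.312 shift [-5.06 18.53  4.64] q6 1.89 t 44.0
```

View pics/w12.png

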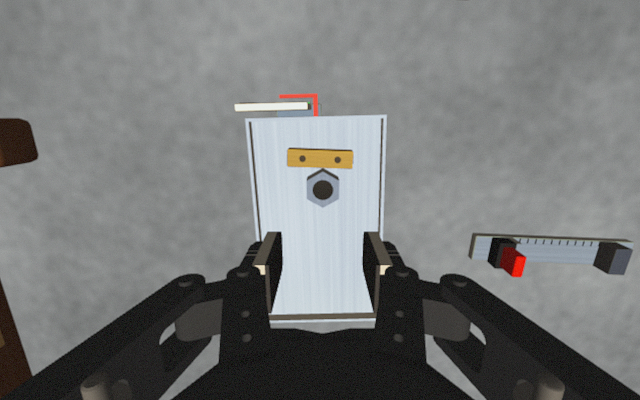

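The nut sits next to the key at (322,189), and the pan has sunk about 17 mm. Next is the nut at (0.586,-0.213).

Emit:
carry_out --moves '[{"x": 0,"y": 0,"z": 0,"turn": -0.104},{"x": 0,"y": 0,"z": 0,"turn": -0.104},{"x": 0,"y": 0,"z": 0,"turn": -0.104},{"x": -0.24,"y": 0.88,"z": 0,"turn": 0},{"x": -0.24,"y": 0.88,"z": 0,"turn": 0},{"x": -0.24,"y": 0.88,"z": 0,"turn": 0},{"x": -0.24,"y": 0.88,"z": 0,"turn": 0},{"x": -0.24,"y": 0.88,"z": 0,"turn": 0}]' --grip 60

```text
t: 44.75
tool_pos: [0.5693, 0.1522, 0.2061]
tool_rot: [-3.103, -0.491, 0.004]
contact_force: [0.0, -0.6, -0.0]
opening: 0.0602
grip_force: 0.0
```

Emit:
carry_out --moves '[{"x": -0.24,"y": 0.88,"z": 0,"turn": 0},{"x": -0.24,"y": 0.88,"z": 0,"turn": 0},{"x": -0.24,"y": 0.88,"z": 0,"turn": 0},{"x": -0.24,"y": 0.88,"z": 0,"turn": 0},{"x": -0.24,"y": 0.88,"z": 0,"turn": 0},{"x": -0.24,"y": 0.88,"z": 0,"turn": 0},{"x": -0.24,"y": 0.88,"z": 0,"turn": 0},{"x": -0.24,"y": 0.88,"z": 0,"turn": 0}]'

```text
t: 45.55
tool_pos: [0.5779, -0.0298, 0.2062]
tool_rot: [-3.102, -0.491, 0.004]
contact_force: [0.3, 0.1, 0.1]
opening: 0.0603
grip_force: 0.0
```

Emit:
carry_out --moves '[{"x": -0.24,"y": 0.88,"z": 0.5,"turn": 0},{"x": -0.24,"y": 0.88,"z": 0.6,"turn": 0},{"x": -0.24,"y": 0.88,"z": 0.6,"turn": 0},{"x": -0.24,"y": 0.88,"z": 0.6,"turn": 0},{"x": -0.24,"y": 0.88,"z": 0.6,"turn": 0},{"x": -0.24,"y": 0.88,"z": 0.6,"turn": 0},{"x": -0.24,"y": 0.88,"z": 0.5,"turn": 0},{"x": 0,"y": 0.1,"z": 0.4,"turn": 0}]'

```text
t: 46.35
tool_pos: [0.5859, -0.1925, 0.0954]
tool_rot: [-3.103, -0.487, 0.004]
contact_force: [-0.1, 0.5, 0.2]
opening: 0.0602
grip_force: 0.0
```

```bash
python3 - <<'E'
from h import *
C,im=pic('wrist','w13.png');nuts(C,im)
plan([.586,-.213,.012],108)
E
```

```text
0.9 foot [ 0.5831 -0.2127] top [ 0.5861 -0.2128] flat 48.0 width 30.8 px [345. 214.]
0.87 foot [ 0.5942 -0.3324] top [ 0.5971 -0.3324] flat 0.0 width 31.1 px [489. 244.]
0.78 foot [ 0.4932 -0.2896] top [ 0.4951 -0.2785] flat 30.0 width 20.3 px [394. 330.]
0.75 foot [ 0.5207 -0.2237] top [ 0.5206 -0.2236] flat 48.0 width 31.0 px [333. 284.]
0.68 foot [ 0.4757 -0.3518] top [ 0.4735 -0.3598] flat 30.0 width 47.5 px [450. 362.]
0.62 foot [ 0.5615 -0.2851] top [ 0.568  -0.2875] flat 23.0 width 18.6 px [419. 262.]
plan [ 0.586 -0.213  0.012] turn -0.001 shift [-0.24  0.89  3.3 ] q6 0.82 t 46.5
```

Emit:
carry_out --moves '[{"x": -0.24,"y": 0.5,"z": 0,"turn": 0},{"x": 0,"y": 0.37,"z": 0.3,"turn": 0},{"x": 0,"y": 0,"z": 0.8,"turn": 0},{"x": 0,"y": 0,"z": 0.9,"turn": 0},{"x": 0,"y": 0,"z": 0.8,"turn": 0},{"x": 0,"y": 0,"z": 0.4,"turn": 0},{"x": 0,"y": 0,"z": 0.1,"turn": 0},{"x": 0,"y": 0,"z": 0,"turn": 0}]'

```text
t: 47.25
tool_pos: [0.5884, -0.2135, 0.0157]
tool_rot: [3.103, 0.491, 0.001]
contact_force: [-0.2, 0.5, 0.7]
opening: 0.0602
grip_force: 0.0
```

Emit:
carry_out --moves '[{"x": 0,"y": 0,"z": 0,"turn": 0},{"x": 0,"y": 0,"z": 0,"turn": 0},{"x": 0,"y": 0,"z": 0,"turn": 0},{"x": 0,"y": 0,"z": 0,"turn": 0},{"x": 0,"y": 0,"z": 0,"turn": 0},{"x": 0,"y": 0,"z": 0,"turn": 0},{"x": 0,"y": 0,"z": 0,"turn": 0},{"x": 0,"y": 0,"z": 0,"turn": 0}]' --grip 0

```text
t: 48.05
tool_pos: [0.5891, -0.2139, 0.0171]
tool_rot: [3.102, 0.491, 0.003]
contact_force: [-1.3, -0.1, 5.3]
opening: 0.0268
grip_force: 58.8
```

Emit:
carry_out --moves '[{"x": 0,"y": 0,"z": -1,"turn": 0},{"x": 0,"y": 0,"z": -1,"turn": 0},{"x": 0,"y": 0,"z": -1,"turn": 0},{"x": 0,"y": 0,"z": -1,"turn": 0},{"x": 0,"y": 0,"z": -1,"turn": 0},{"x": 0,"y": 0,"z": -1,"turn": 0.104},{"x": 0,"y": 0,"z": -1,"turn": 0.104},{"x": 0,"y": 0,"z": -1,"turn": 0.104}]'

```text
t: 48.85
tool_pos: [0.5877, -0.2132, 0.216]
tool_rot: [-3.142, 0.004, 0.0]
contact_force: [-0.4, -0.2, -1.3]
opening: 0.0267
grip_force: 59.0
```

Emit:
carry_out --moves '[{"x": -0.1,"y": -0.85,"z": 0,"turn": 0},{"x": -0.1,"y": -0.85,"z": 0,"turn": 0},{"x": -0.1,"y": -0.85,"z": 0,"turn": 0},{"x": -0.1,"y": -0.85,"z": 0,"turn": 0},{"x": -0.1,"y": -0.85,"z": 0,"turn": 0},{"x": -0.1,"y": -0.85,"z": 0,"turn": 0},{"x": -0.1,"y": -0.85,"z": 0,"turn": 0},{"x": -0.1,"y": -0.85,"z": 0,"turn": 0}]'

```text
t: 49.65
tool_pos: [0.5664, -0.0414, 0.2135]
tool_rot: [-3.141, -0.006, 0.004]
contact_force: [0.1, 0.4, -0.5]
opening: 0.0264
grip_force: 59.1
```

Emit:
carry_out --moves '[{"x": -0.1,"y": -0.85,"z": 0,"turn": 0},{"x": -0.1,"y": -0.85,"z": 0,"turn": 0},{"x": -0.1,"y": -0.85,"z": 0,"turn": 0},{"x": -0.1,"y": -0.85,"z": 0,"turn": 0},{"x": -0.1,"y": -0.85,"z": 0,"turn": 0},{"x": -0.1,"y": -0.85,"z": 0,"turn": 0},{"x": -0.1,"y": -0.85,"z": 0,"turn": 0},{"x": -0.1,"y": -0.85,"z": 0,"turn": 0}]'

```text
t: 50.45
tool_pos: [0.5458, 0.1282, 0.2135]
tool_rot: [-3.141, -0.006, 0.004]
contact_force: [0.2, -0.4, -1.1]
opening: 0.0265
grip_force: 59.1
```

```bash
python3 - <<'E'
from h import *
plan([.526,.268,.08],90)
E
```

```text
plan [0.526 0.268 0.08 ] turn 0.004 shift [-0.78 -5.59  5.34] q6 1.66 t 50.5
```

Emit:
carry_out --moves '[{"x": -0.13,"y": -0.8,"z": 0,"turn": 0},{"x": -0.13,"y": -0.8,"z": 0,"turn": 0},{"x": -0.13,"y": -0.8,"z": 0,"turn": 0},{"x": -0.13,"y": -0.8,"z": 0,"turn": 0},{"x": -0.13,"y": -0.8,"z": 0,"turn": 0},{"x": -0.13,"y": -0.8,"z": 0,"turn": 0},{"x": 0,"y": -0.6,"z": 0,"turn": 0},{"x": 0,"y": -0.2,"z": 0,"turn": 0}]'

```text
t: 51.25
tool_pos: [0.5266, 0.268, 0.2142]
tool_rot: [3.141, 0.007, -0.002]
contact_force: [0.0, -0.2, 0.1]
opening: 0.0267
grip_force: 59.1
```

Emit:
carry_out --moves '[{"x": 0,"y": 0,"z": 0.5,"turn": 0},{"x": 0,"y": 0,"z": 1,"turn": 0},{"x": 0,"y": 0,"z": 1,"turn": 0},{"x": 0,"y": 0,"z": 1,"turn": 0},{"x": 0,"y": 0,"z": 1,"turn": 0},{"x": 0,"y": 0,"z": 0.4,"turn": 0},{"x": 0,"y": 0,"z": 0.3,"turn": 0},{"x": 0,"y": 0,"z": 0.1,"turn": 0}]'

```text
t: 52.05
tool_pos: [0.5277, 0.2661, 0.0823]
tool_rot: [3.141, 0.002, -0.001]
contact_force: [-1.8, -0.3, -0.3]
opening: 0.0264
grip_force: 59.1
```

Emit:
carry_out --moves '[{"x": 0,"y": 0,"z": 0,"turn": 0},{"x": 0,"y": 0,"z": 0,"turn": 0},{"x": 0,"y": 0,"z": 0,"turn": 0},{"x": 0,"y": 0,"z": 0,"turn": 0},{"x": 0,"y": 0,"z": 0,"turn": 0},{"x": 0,"y": 0,"z": 0,"turn": 0},{"x": 0,"y": 0,"z": 0,"turn": 0},{"x": 0,"y": 0,"z": 0,"turn": 0}]' --grip 42

```text
t: 52.85
tool_pos: [0.5277, 0.2665, 0.0828]
tool_rot: [-3.142, -0.003, 0.0]
contact_force: [-0.0, 0.7, 0.2]
opening: 0.0418
grip_force: 0.0
```

Emit:
carry_out --moves '[{"x": 0,"y": 0,"z": -0.4,"turn": 0},{"x": 0,"y": 0,"z": -0.9,"turn": 0},{"x": 0,"y": 0,"z": -1,"turn": 0},{"x": 0,"y": 0,"z": -1,"turn": 0},{"x": 0,"y": 0,"z": -1,"turn": 0},{"x": 0,"y": 0,"z": -0.9,"turn": 0},{"x": 0,"y": 0,"z": 0,"turn": 0},{"x": 0,"y": 0,"z": 0,"turn": 0}]'

```text
t: 53.65
tool_pos: [0.5278, 0.2666, 0.2132]
tool_rot: [-3.141, -0.003, -0.002]
contact_force: [-0.3, 0.1, -0.6]
opening: 0.0421
grip_force: 0.0
```

```bash
python3 - <<'E'
from h import *
C,im=pic('wrist','w14.png')
for d in ctrl.look_for('wrist','nut0'): print(d)
S,ims=pic('scene','s14.png');sink(ims)
plan([.5205,-.2236,.09],108)
E
```

```text
{'rect': [308.1, 128.9, 28.4, 37.5], 'confidence': 0.84}
{'rect': [307.3, 167.9, 31.8, 38.2], 'confidence': 0.67}
red (array([153.71, 395.76]), 21) green (array([157.67, 395.67]), 6)
plan [ 0.5205 -0.2236  0.09  ] turn -0.312 shift [-6.27 18.56  4.85] q6 1.91 t 53.8
```

Emit:
carry_out --moves '[{"x": 0,"y": 0,"z": 0,"turn": -0.104},{"x": 0,"y": 0,"z": 0,"turn": -0.104},{"x": 0,"y": 0,"z": 0,"turn": -0.104},{"x": -0.3,"y": 0.88,"z": 0,"turn": 0},{"x": -0.3,"y": 0.88,"z": 0,"turn": 0},{"x": -0.3,"y": 0.88,"z": 0,"turn": 0},{"x": -0.3,"y": 0.88,"z": 0,"turn": 0},{"x": -0.3,"y": 0.88,"z": 0,"turn": 0}]' --grip 55

```text
t: 54.6
tool_pos: [0.5251, 0.1493, 0.211]
tool_rot: [3.103, 0.491, -0.005]
contact_force: [0.5, 0.3, 0.6]
opening: 0.0546
grip_force: 0.0
```

Emit:
carry_out --moves '[{"x": -0.3,"y": 0.88,"z": 0,"turn": 0},{"x": -0.3,"y": 0.88,"z": 0,"turn": 0},{"x": -0.3,"y": 0.88,"z": 0,"turn": 0},{"x": -0.3,"y": 0.88,"z": 0,"turn": 0},{"x": -0.3,"y": 0.88,"z": 0,"turn": 0},{"x": -0.3,"y": 0.88,"z": 0,"turn": 0},{"x": -0.3,"y": 0.88,"z": 0,"turn": 0},{"x": -0.3,"y": 0.88,"z": 0,"turn": 0}]'

```text
t: 55.4
tool_pos: [0.5223, -0.0364, 0.211]
tool_rot: [-3.102, -0.491, 0.004]
contact_force: [0.3, 0.3, -0.5]
opening: 0.0552
grip_force: 0.0
```

Emit:
carry_out --moves '[{"x": -0.3,"y": 0.88,"z": 0.5,"turn": 0},{"x": -0.3,"y": 0.88,"z": 0.6,"turn": 0},{"x": -0.3,"y": 0.88,"z": 0.6,"turn": 0},{"x": -0.3,"y": 0.88,"z": 0.6,"turn": 0},{"x": -0.3,"y": 0.88,"z": 0.6,"turn": 0},{"x": -0.3,"y": 0.88,"z": 0.6,"turn": 0},{"x": -0.3,"y": 0.88,"z": 0.5,"turn": 0},{"x": 0,"y": 0.88,"z": 0.5,"turn": 0}]'

```text
t: 56.2
tool_pos: [0.5261, -0.2196, 0.0978]
tool_rot: [-3.101, -0.49, 0.004]
contact_force: [0.3, 0.2, 0.1]
opening: 0.0552
grip_force: 0.0
```

```bash
python3 - <<'E'
from h import *
C,im=pic('wrist','w15.png');nuts(C,im)
plan([.5205,-.2236,.012],108)
E
```

```text
0.98 foot [ 0.5624 -0.2848] top [ 0.5599 -0.2827] flat 14.0 width 32.3 px [417. 184.]
0.83 foot [ 0.4804 -0.3492] top [ 0.494  -0.3476] flat 54.0 width 14.3 px [448. 294.]
0.72 foot [ 0.4935 -0.2871] top [ 0.4995 -0.2935] flat 13.0 width 30.6 px [387. 261.]
0.63 foot [ 0.5248 -0.2223] top [ 0.5215 -0.2259] flat 48.0 width 32.7 px [325. 204.]
0.55 foot [ 0.5974 -0.333 ] top [ 0.5979 -0.3344] flat 0.0 width 31.8 px [494. 160.]
plan [ 0.5205 -0.2236  0.012 ] turn -0.003 shift [-0.23  0.08  3.39] q6 0.73 t 56.3
```

Emit:
carry_out --moves '[{"x": -0.2,"y": 0.1,"z": 0.3,"turn": 0},{"x": 0,"y": 0,"z": 0.8,"turn": 0},{"x": 0,"y": 0,"z": 0.9,"turn": 0},{"x": 0,"y": 0,"z": 0.9,"turn": 0},{"x": 0,"y": 0,"z": 0.4,"turn": 0},{"x": 0,"y": 0,"z": 0.1,"turn": 0},{"x": 0,"y": 0,"z": 0,"turn": 0},{"x": 0,"y": 0,"z": 0,"turn": 0}]'

```text
t: 57.1
tool_pos: [0.5245, -0.2235, 0.0167]
tool_rot: [3.101, 0.491, 0.003]
contact_force: [0.5, 0.1, 0.1]
opening: 0.0554
grip_force: 0.0
```

Emit:
carry_out --moves '[{"x": 0,"y": 0,"z": 0,"turn": 0},{"x": 0,"y": 0,"z": 0,"turn": 0},{"x": 0,"y": 0,"z": 0,"turn": 0},{"x": 0,"y": 0,"z": 0,"turn": 0},{"x": 0,"y": 0,"z": 0,"turn": 0},{"x": 0,"y": 0,"z": 0,"turn": 0},{"x": 0,"y": 0,"z": 0,"turn": 0},{"x": 0,"y": 0,"z": 0,"turn": 0}]' --grip 0

```text
t: 57.9
tool_pos: [0.5245, -0.2236, 0.0168]
tool_rot: [3.102, 0.491, 0.002]
contact_force: [-1.3, 0.9, 5.4]
opening: 0.0267
grip_force: 58.7
```

Emit:
carry_out --moves '[{"x": 0,"y": 0,"z": -1,"turn": 0},{"x": 0,"y": 0,"z": -1,"turn": 0},{"x": 0,"y": 0,"z": -1,"turn": 0},{"x": 0,"y": 0,"z": -1,"turn": 0},{"x": 0,"y": 0,"z": -1,"turn": 0},{"x": 0,"y": 0,"z": -1,"turn": 0.104},{"x": 0,"y": 0,"z": -1,"turn": 0.104},{"x": 0,"y": 0,"z": -1,"turn": 0.104}]'

```text
t: 58.7
tool_pos: [0.5234, -0.223, 0.2162]
tool_rot: [3.142, -0.004, -0.0]
contact_force: [-0.1, 0.6, -0.9]
opening: 0.0266
grip_force: 59.1
```

Emit:
carry_out --moves '[{"x": -0.06,"y": -0.85,"z": 0,"turn": 0},{"x": -0.06,"y": -0.85,"z": 0,"turn": 0},{"x": -0.06,"y": -0.85,"z": 0,"turn": 0},{"x": -0.06,"y": -0.85,"z": 0,"turn": 0},{"x": -0.06,"y": -0.85,"z": 0,"turn": 0},{"x": -0.06,"y": -0.85,"z": 0,"turn": 0},{"x": -0.06,"y": -0.85,"z": 0,"turn": 0},{"x": -0.06,"y": -0.85,"z": 0,"turn": 0}]'

```text
t: 59.5
tool_pos: [0.511, -0.0523, 0.2151]
tool_rot: [-3.142, -0.003, -0.0]
contact_force: [-0.2, -0.8, -0.4]
opening: 0.027
grip_force: 59.1
```

Emit:
carry_out --moves '[{"x": -0.06,"y": -0.85,"z": 0,"turn": 0},{"x": -0.06,"y": -0.85,"z": 0,"turn": 0},{"x": -0.06,"y": -0.85,"z": 0,"turn": 0},{"x": -0.06,"y": -0.85,"z": 0,"turn": 0},{"x": -0.06,"y": -0.85,"z": 0,"turn": 0},{"x": -0.06,"y": -0.85,"z": 0,"turn": 0},{"x": -0.06,"y": -0.85,"z": 0,"turn": 0},{"x": -0.06,"y": -0.85,"z": 0,"turn": 0}]'

```text
t: 60.3
tool_pos: [0.4987, 0.1176, 0.2151]
tool_rot: [3.142, 0.003, 0.0]
contact_force: [0.1, -1.0, -0.2]
opening: 0.0269
grip_force: 59.1
```

```bash
python3 - <<'E'
from h import *
plan([.489,.268,.074],90)
E
```

```text
plan [0.489 0.268 0.074] turn 0.002 shift [-0.39 -6.02  5.65] q6 1.66 t 60.3
```

Emit:
carry_out --moves '[{"x": -0.05,"y": -0.8,"z": 0,"turn": 0},{"x": -0.05,"y": -0.8,"z": 0,"turn": 0},{"x": -0.05,"y": -0.8,"z": 0,"turn": 0},{"x": -0.05,"y": -0.8,"z": 0,"turn": 0},{"x": -0.05,"y": -0.8,"z": 0,"turn": 0},{"x": -0.05,"y": -0.8,"z": 0,"turn": 0},{"x": -0.05,"y": -0.8,"z": 0,"turn": 0},{"x": -0.05,"y": -0.4,"z": 0.2,"turn": 0}]'

```text
t: 61.1
tool_pos: [0.4889, 0.2682, 0.2108]
tool_rot: [-3.141, -0.005, -0.002]
contact_force: [-0.9, 0.3, -0.4]
opening: 0.0263
grip_force: 59.1
```

Emit:
carry_out --moves '[{"x": 0,"y": 0,"z": 0.6,"turn": 0},{"x": 0,"y": 0,"z": 1,"turn": 0},{"x": 0,"y": 0,"z": 1,"turn": 0},{"x": 0,"y": 0,"z": 1,"turn": 0},{"x": 0,"y": 0,"z": 1,"turn": 0},{"x": 0,"y": 0,"z": 0.4,"turn": 0},{"x": 0,"y": 0,"z": 0.3,"turn": 0},{"x": 0,"y": 0,"z": 0.1,"turn": 0}]'

```text
t: 61.9
tool_pos: [0.4887, 0.2663, 0.0748]
tool_rot: [3.141, 0.002, -0.001]
contact_force: [0.2, 0.3, 1.5]
opening: 0.0265
grip_force: 59.2
```

Emit:
carry_out --moves '[{"x": 0,"y": 0,"z": 0,"turn": 0},{"x": 0,"y": 0,"z": 0,"turn": 0},{"x": 0,"y": 0,"z": 0,"turn": 0},{"x": 0,"y": 0,"z": 0,"turn": 0},{"x": 0,"y": 0,"z": 0,"turn": 0},{"x": 0,"y": 0,"z": 0,"turn": 0},{"x": 0,"y": 0,"z": 0,"turn": 0},{"x": 0,"y": 0,"z": 0,"turn": 0}]' --grip 42

```text
t: 62.7
tool_pos: [0.4887, 0.2668, 0.0753]
tool_rot: [3.142, 0.003, -0.0]
contact_force: [0.1, 0.6, 0.7]
opening: 0.042
grip_force: 0.0
```

Emit:
carry_out --moves '[{"x": 0,"y": 0,"z": -0.4,"turn": 0},{"x": 0,"y": 0,"z": -0.9,"turn": 0},{"x": 0,"y": 0,"z": -1,"turn": 0},{"x": 0,"y": 0,"z": -1,"turn": 0},{"x": 0,"y": 0,"z": -1,"turn": 0},{"x": 0,"y": 0,"z": -1,"turn": 0},{"x": 0,"y": 0,"z": 0,"turn": 0},{"x": 0,"y": 0,"z": 0,"turn": 0}]'

```text
t: 63.5
tool_pos: [0.4891, 0.2669, 0.2088]
tool_rot: [-3.141, -0.003, -0.003]
contact_force: [0.5, -0.5, -0.8]
opening: 0.0423
grip_force: 0.0
```

```bash
python3 - <<'E'
from h import *
C,im=pic('wrist','w16.png')
for d in ctrl.look_for('wrist','nut0'): print(d)
S,ims=pic('scene','s16.png');sink(ims)
plan([.492,-.288,.09],108)
E
```

```text
{'rect': [311.2, 85.5, 27.9, 38.3], 'confidence': 0.9}
{'rect': [311.1, 164.1, 27.1, 42.6], 'confidence': 0.72}
red (array([155.88, 395.24]), 25) green None
plan [ 0.492 -0.288  0.09 ] turn -0.312 shift [-6.68 21.14  4.66] q6 1.94 t 63.6
```

Three nuts are in the pan. The displacement says about 30 mm, but the pointer now hides the band's centre, so I'll check it visually.

```bash
python3 - <<'E'
import cv2,numpy as np
L=[cv2.resize(cv2.imread(f'pics/{f}.png')[128:178,372:422],None,fx=7.5,fy=7.5,interpolation=cv2.INTER_CUBIC) for f in('scene0','s16')]
cv2.imwrite('pics/cmp.png',np.hstack(L))
E
```

```text
(no output)
```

View pics/cmp.png

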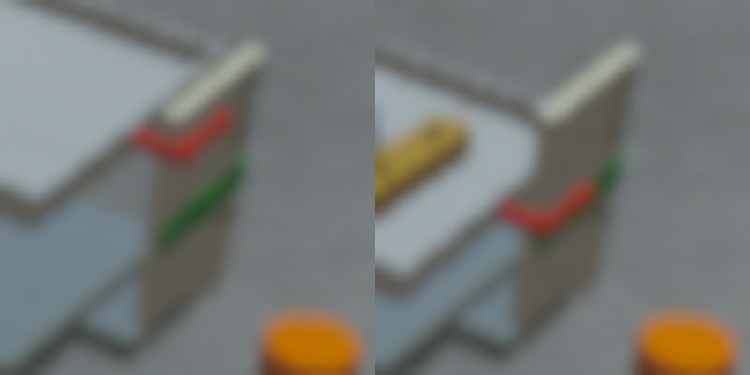

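The bar stands well in front of the strip, so its overlap with the band here is parallax. The corner has dropped 10 px, which is about 30 mm at 0.33 px/mm, so one more nut of about 7 mm is needed. I'll take the nut at (0.560,-0.281) with flats at 74°.

```bash
python3 - <<'E'
from h import *
plan([.5595,-.2815,.09],74)
E
```

```text
plan [ 0.5595 -0.2815  0.09  ] turn 0.281 shift [ 8.81 20.27  4.66] q6 1.94 t 63.6
```

Emit:
carry_out --moves '[{"x": 0,"y": 0,"z": 0,"turn": 0.14},{"x": 0,"y": 0,"z": 0,"turn": 0.14},{"x": 0.4,"y": 0.92,"z": 0,"turn": 0},{"x": 0.4,"y": 0.92,"z": 0,"turn": 0},{"x": 0.4,"y": 0.92,"z": 0,"turn": 0},{"x": 0.4,"y": 0.92,"z": 0,"turn": 0},{"x": 0.4,"y": 0.92,"z": 0,"turn": 0},{"x": 0.4,"y": 0.92,"z": 0,"turn": 0}]' --grip 55

```text
t: 64.45
tool_pos: [0.5078, 0.1166, 0.2061]
tool_rot: [3.111, -0.435, -0.004]
contact_force: [0.5, -0.7, -0.0]
opening: 0.0547
grip_force: 0.0
```

Emit:
carry_out --moves '[{"x": 0.4,"y": 0.92,"z": 0,"turn": 0},{"x": 0.4,"y": 0.92,"z": 0,"turn": 0},{"x": 0.4,"y": 0.92,"z": 0,"turn": 0},{"x": 0.4,"y": 0.92,"z": 0,"turn": 0},{"x": 0.4,"y": 0.92,"z": 0,"turn": 0},{"x": 0.4,"y": 0.92,"z": 0,"turn": 0},{"x": 0.4,"y": 0.92,"z": 0,"turn": 0},{"x": 0.4,"y": 0.92,"z": 0,"turn": 0}]'

```text
t: 65.25
tool_pos: [0.5342, -0.0821, 0.2061]
tool_rot: [-3.111, 0.436, 0.004]
contact_force: [-0.3, -0.9, 0.3]
opening: 0.0549
grip_force: 0.0
```

Emit:
carry_out --moves '[{"x": 0.4,"y": 0.92,"z": 0.5,"turn": 0},{"x": 0.4,"y": 0.92,"z": 0.6,"turn": 0},{"x": 0.4,"y": 0.92,"z": 0.6,"turn": 0},{"x": 0.4,"y": 0.92,"z": 0.6,"turn": 0},{"x": 0.4,"y": 0.92,"z": 0.6,"turn": 0},{"x": 0.4,"y": 0.92,"z": 0.6,"turn": 0},{"x": 0.4,"y": 0.92,"z": 0.6,"turn": 0},{"x": 0.4,"y": 0.92,"z": 0.5,"turn": 0}]'

```text
t: 66.05
tool_pos: [0.5601, -0.2804, 0.09]
tool_rot: [-3.11, 0.436, 0.005]
contact_force: [0.1, 0.1, -0.1]
opening: 0.0552
grip_force: 0.0
```

```bash
python3 - <<'E'
from h import *
C,im=pic('wrist','w17.png');nuts(C,im)
plan([.5595,-.2815,.012],74)
E
```

```text
0.95 foot [ 0.5584 -0.2838] top [ 0.5593 -0.2833] flat 13.0 width 33.3 px [327. 206.]
0.88 foot [ 0.4792 -0.3509] top [ 0.4811 -0.3622] flat 9.0 width 37.1 px [432. 273.]
0.87 foot [ 0.4909 -0.2834] top [ 0.4926 -0.29  ] flat 49.0 width 33.6 px [349. 281.]
0.71 foot [ 0.5956 -0.3311] top [ 0.5974 -0.3348] flat 0.0 width 32.7 px [377. 141.]
plan [ 0.5595 -0.2815  0.012 ] turn -0.002 shift [0.03 0.   3.07] q6 1.27 t 66.2
```

Emit:
carry_out --moves '[{"x": 0,"y": 0,"z": 0.3,"turn": 0},{"x": 0,"y": 0,"z": 0.8,"turn": 0},{"x": 0,"y": 0,"z": 0.9,"turn": 0},{"x": 0,"y": 0,"z": 0.7,"turn": 0},{"x": 0,"y": 0,"z": 0.3,"turn": 0},{"x": 0,"y": 0,"z": 0.1,"turn": 0},{"x": 0,"y": 0,"z": 0,"turn": 0},{"x": 0,"y": 0,"z": 0,"turn": 0}]'

```text
t: 66.95
tool_pos: [0.5621, -0.2806, 0.0165]
tool_rot: [3.11, -0.435, 0.003]
contact_force: [0.0, -0.7, -0.0]
opening: 0.0547
grip_force: 0.0
```

Emit:
carry_out --moves '[{"x": 0,"y": 0,"z": 0,"turn": 0},{"x": 0,"y": 0,"z": 0,"turn": 0},{"x": 0,"y": 0,"z": 0,"turn": 0},{"x": 0,"y": 0,"z": 0,"turn": 0},{"x": 0,"y": 0,"z": 0,"turn": 0},{"x": 0,"y": 0,"z": 0,"turn": 0},{"x": 0,"y": 0,"z": 0,"turn": 0},{"x": 0,"y": 0,"z": 0,"turn": 0}]' --grip 0

```text
t: 67.75
tool_pos: [0.5621, -0.2807, 0.0167]
tool_rot: [3.11, -0.436, 0.003]
contact_force: [-1.3, 0.4, 6.0]
opening: 0.0268
grip_force: 58.9
```

Emit:
carry_out --moves '[{"x": 0,"y": 0,"z": -1,"turn": 0},{"x": 0,"y": 0,"z": -1,"turn": 0},{"x": 0,"y": 0,"z": -1,"turn": 0},{"x": 0,"y": 0,"z": -1,"turn": 0},{"x": 0,"y": 0,"z": -1,"turn": 0},{"x": 0,"y": 0,"z": -1,"turn": 0},{"x": 0,"y": 0,"z": -1,"turn": -0.14},{"x": 0,"y": 0,"z": -1,"turn": -0.14}]'

```text
t: 68.55
tool_pos: [0.5609, -0.28, 0.2157]
tool_rot: [-3.141, -0.012, 0.001]
contact_force: [-0.4, 0.5, -0.4]
opening: 0.0269
grip_force: 59.1
```

Emit:
carry_out --moves '[{"x": -0.18,"y": -0.9,"z": 0,"turn": 0},{"x": -0.18,"y": -0.9,"z": 0,"turn": 0},{"x": -0.18,"y": -0.9,"z": 0,"turn": 0},{"x": -0.18,"y": -0.9,"z": 0,"turn": 0},{"x": -0.18,"y": -0.9,"z": 0,"turn": 0},{"x": -0.18,"y": -0.9,"z": 0,"turn": 0},{"x": -0.18,"y": -0.9,"z": 0,"turn": 0},{"x": -0.18,"y": -0.9,"z": 0,"turn": 0}]'

```text
t: 69.35
tool_pos: [0.5245, -0.0993, 0.2147]
tool_rot: [-3.141, -0.003, 0.001]
contact_force: [-0.7, -0.5, -0.9]
opening: 0.0267
grip_force: 59.1
```

Emit:
carry_out --moves '[{"x": -0.18,"y": -0.9,"z": 0,"turn": 0},{"x": -0.18,"y": -0.9,"z": 0,"turn": 0},{"x": -0.18,"y": -0.9,"z": 0,"turn": 0},{"x": -0.18,"y": -0.9,"z": 0,"turn": 0},{"x": -0.18,"y": -0.9,"z": 0,"turn": 0},{"x": -0.18,"y": -0.9,"z": 0,"turn": 0},{"x": -0.18,"y": -0.9,"z": 0,"turn": 0},{"x": -0.18,"y": -0.9,"z": 0,"turn": 0}]'

```text
t: 70.15
tool_pos: [0.4881, 0.0806, 0.2148]
tool_rot: [3.142, 0.003, -0.001]
contact_force: [-0.1, -0.1, -0.4]
opening: 0.0266
grip_force: 59.1
```

```bash
python3 - <<'E'
from h import *
plan([.451,.268,.067],90)
E
```

```text
plan [0.451 0.268 0.067] turn 0.002 shift [-1.48 -7.5   5.91] q6 1.58 t 70.2
```

Emit:
carry_out --moves '[{"x": -0.18,"y": -0.94,"z": 0,"turn": 0},{"x": -0.18,"y": -0.94,"z": 0,"turn": 0},{"x": -0.18,"y": -0.94,"z": 0,"turn": 0},{"x": -0.18,"y": -0.94,"z": 0,"turn": 0},{"x": -0.18,"y": -0.94,"z": 0,"turn": 0},{"x": -0.18,"y": -0.94,"z": 0,"turn": 0},{"x": -0.18,"y": -0.94,"z": 0,"turn": 0},{"x": -0.18,"y": -0.92,"z": 0,"turn": 0}]'

```text
t: 70.95
tool_pos: [0.4518, 0.268, 0.2148]
tool_rot: [3.141, 0.003, -0.001]
contact_force: [0.4, 1.3, -0.5]
opening: 0.0266
grip_force: 59.1
```

Emit:
carry_out --moves '[{"x": 0,"y": 0,"z": 0.8,"turn": 0},{"x": 0,"y": 0,"z": 1,"turn": 0},{"x": 0,"y": 0,"z": 1,"turn": 0},{"x": 0,"y": 0,"z": 1,"turn": 0},{"x": 0,"y": 0,"z": 1,"turn": 0},{"x": 0,"y": 0,"z": 0.5,"turn": 0},{"x": 0,"y": 0,"z": 0.4,"turn": 0},{"x": 0,"y": 0,"z": 0.15,"turn": 0}]'

```text
t: 71.75
tool_pos: [0.4522, 0.2671, 0.0685]
tool_rot: [3.141, 0.003, -0.001]
contact_force: [0.0, -0.2, -0.4]
opening: 0.0271
grip_force: 59.2
```

Emit:
carry_out --moves '[{"x": 0,"y": 0,"z": 0,"turn": 0},{"x": 0,"y": 0,"z": 0,"turn": 0},{"x": 0,"y": 0,"z": 0,"turn": 0},{"x": 0,"y": 0,"z": 0,"turn": 0},{"x": 0,"y": 0,"z": 0,"turn": 0},{"x": 0,"y": 0,"z": 0,"turn": 0},{"x": 0,"y": 0,"z": 0,"turn": 0},{"x": 0,"y": 0,"z": 0,"turn": 0}]' --grip 42

```text
t: 72.55
tool_pos: [0.4523, 0.2672, 0.069]
tool_rot: [3.142, 0.003, -0.0]
contact_force: [0.3, 1.2, -0.8]
opening: 0.0423
grip_force: 0.0
```

Emit:
carry_out --moves '[{"x": 0,"y": 0,"z": -0.4,"turn": 0},{"x": 0,"y": 0,"z": -0.9,"turn": 0},{"x": 0,"y": 0,"z": -1,"turn": 0},{"x": 0,"y": 0,"z": -1,"turn": 0},{"x": 0,"y": 0,"z": -1,"turn": 0},{"x": 0,"y": 0,"z": -1,"turn": 0},{"x": 0,"y": 0,"z": 0,"turn": 0},{"x": 0,"y": 0,"z": 0,"turn": 0}]'

```text
t: 73.35
tool_pos: [0.4527, 0.2673, 0.2025]
tool_rot: [-3.141, -0.003, -0.003]
contact_force: [-0.5, -0.2, -0.2]
opening: 0.0424
grip_force: 0.0
```

```bash
python3 - <<'E'
from h import *
S,ims=pic('scene','s18.png');sink(ims)
C,im=pic('wrist','w18.png')
a=cv2.resize(ims[90:200,290:430],(700,550),interpolation=cv2.INTER_CUBIC)
cv2.imwrite('pics/s18c.png',a)
T=cam('top');
E
```

```text
red (array([158.44, 394.39]), 18) green (array([152.67, 400.67]), 3)
```

View pics/s18c.png

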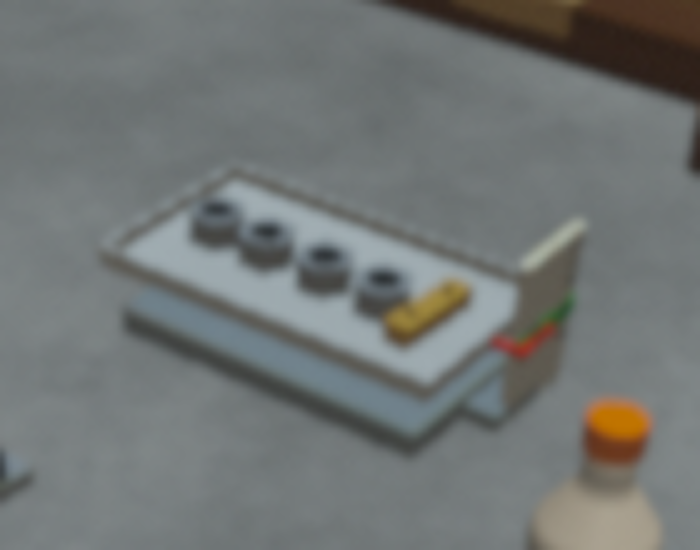

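```bash
python3 - <<'E'
from h import *
C=cam('scene');g=lambda f:cv2.GaussianBlur(cv2.cvtColor(cv2.imread(f'pics/{f}.png'),cv2.COLOR_BGR2GRAY),(0,0),.7)
b=g('scene0')
for X,n in(([.627,.206,.09],'front corner'),([.417,.206,.09],'left corner'),([.417,.332,.09],'rear corner')):
    p0=px(C,X).round().astype(int);h=7
    T=b[p0[1]-h:p0[1]+h+1,p0[0]-h:p0[0]+h+1]
    for f in('s8','s16','s18'):
        S=np.linspace(0,.055,221);v=[]
        for s in S:
            q=p0+px(C,X[:2]+[X[2]-s])-px(C,X)
            P=cv2.getRectSubPix(g(f).astype(np.float32),(2*h+1,2*h+1),(float(q[0]),float(q[1])))
            v.append(cv2.matchTemplate(P,T.astype(np.float32),cv2.TM_CCOEFF_NORMED)[0,0])
        print(n,p0,f,'sink mm',round(S[np.argmax(v)]*1000,1),round(max(v),3))
E
```

```text
front corner [374 157] s8 sink mm 9.0 0.998
front corner [374 157] s16 sink mm 28.5 0.864
front corner [374 157] s18 sink mm 35.0 0.715
left corner [310 129] s8 sink mm 9.0 0.964
left corner [310 129] s16 sink mm 29.2 0.918
left corner [310 129] s18 sink mm 36.5 0.929
rear corner [339 114] s8 sink mm 9.0 0.995
rear corner [339 114] s16 sink mm 28.8 0.992
rear corner [339 114] s18 sink mm 30.0 0.686
```

Three independent readings put the pan at 35–37.5 mm. I'll back the arm away and confirm with a clear view.

Emit:
carry_out --moves '[{"x": -0.3,"y": 0.5,"z": -0.5,"turn": 0},{"x": -0.3,"y": 0.9,"z": 0,"turn": 0},{"x": -0.3,"y": 0.9,"z": 0,"turn": 0},{"x": -0.3,"y": 0.9,"z": 0,"turn": 0},{"x": 0,"y": 0.9,"z": 0,"turn": 0},{"x": 0,"y": 0.9,"z": 0,"turn": 0},{"x": 0,"y": 0.9,"z": 0,"turn": 0},{"x": 0,"y": 0,"z": 0,"turn": 0}]'

```text
t: 74.25
tool_pos: [0.4219, 0.1179, 0.2124]
tool_rot: [3.141, -0.002, -0.004]
contact_force: [-0.4, 0.5, -0.5]
opening: 0.0419
grip_force: 0.0
```

```bash
python3 - <<'E'
from h import *
C,im=pic('scene','s19.png');sink(im)
g=lambda f:cv2.GaussianBlur(cv2.cvtColor(cv2.imread(f'pics/{f}.png'),cv2.COLOR_BGR2GRAY),(0,0),.7)
for ref,s0 in(('scene0',0),('s8',.009),('s16',.0289)):
  for X,n in(([.627,.206,.09],'front'),([.417,.206,.09],'left'),([.417,.332,.09],'rear'),([.592,.269,.09],'key'),([.563,.269,.09],'n1')):
    if (ref=='scene0' and n in('key','n1')) or (ref=='s8' and n=='n1'): continue
    a=px(C,X[:2]+[X[2]-s0]);h=7;get=lambda f,q:cv2.getRectSubPix(g(f).astype(np.float32),(2*h+1,2*h+1),(float(q[0]),float(q[1])))
    T=get(ref,a);S=np.linspace(.02,.055,141);v=[cv2.matchTemplate(get('s19',px(C,X[:2]+[X[2]-s])),T,cv2.TM_CCOEFF_NORMED)[0,0] for s in S]
    print(ref,n,round(S[np.argmax(v)]*1000,1),round(max(v),3))
T,ti=pic('top','t19.png')
for q,z in(('jaw_tab',.0565),('gauge_bed',.012),('glue',0),('offcut',0),('chuckkey',0)):
    d=ctrl.mark_of('top',q)[:1];print(q,[(round(e['confidence'],2),np.round(e['pixel']),w(T,e['pixel'],z).round(3)) for e in d])
cv2.imwrite('pics/t19c.png',cv2.resize(ti[100:290,150:490],None,fx=2.3,fy=2.3))
E
```

```text
red (array([158.59, 394.18]), 17) green (array([152.5, 401. ]), 4)
scene0 front 35.0 0.744
scene0 left 36.5 0.943
scene0 rear 29.2 0.71
s8 front 35.0 0.751
s8 left 36.3 0.956
s8 rear 29.0 0.716
s8 key 36.3 0.742
s16 front 34.5 0.923
s16 left 36.0 0.978
s16 rear 29.0 0.714
s16 key 36.0 0.998
s16 n1 36.0 0.997
jaw_tab [(0.44, array([300., 251.]), array([0.46 , 0.049, 0.056]))]
gauge_bed [(0.77, array([348., 252.]), array([ 0.458, -0.074,  0.012]))]
glue [(0.58, array([280., 132.]), array([0.765, 0.11 , 0.   ]))]
offcut [(0.71, array([326., 129.]), array([ 0.776, -0.011,  0.   ]))]
chuckkey [(0.45, array([384., 140.]), array([ 0.751, -0.164,  0.   ]))]
```

View pics/t19c.png

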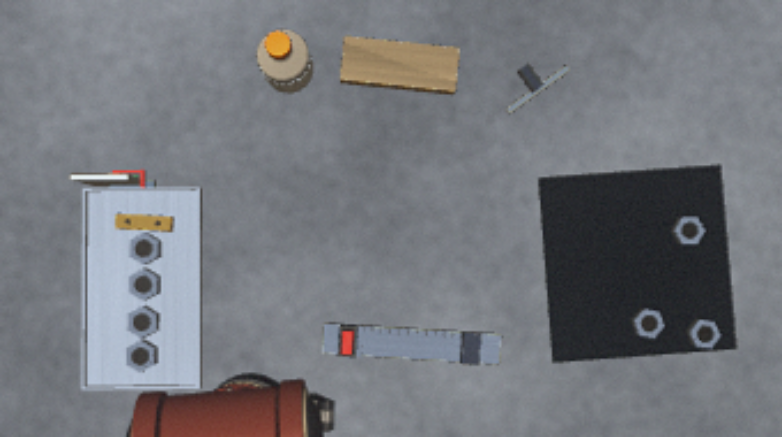

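The top view shows the key and four nuts in the pan, three spare nuts on the mat, the gauge open and the bystanders in place. The best-matching patches give a sink of about 36 mm, inside the 34–45 mm band. I'm handing in.

```bash
python3 -c "
from station import ctrl
print(ctrl.finish_job())"
```

```text
the job is handed in; nothing more can be done
None
```

The job is handed in, with no verdict returned: the key was checked in the gauge and lies in the pan with four nuts, the pan reads about 36 mm sunk (band 34–45), the gauge is fully open, and three spare nuts remain on the mat.

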